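# Prop open the cooling box and load the hot batteries

### The job

The drone batteries are back hot from flying: raise the hood of the cooling box fully, swing its prop rod up to its stop and let the hood down onto it, so that the rod's ball end sits in the socket and holds the hood open; then lay every battery from the desk flat and right way up in the box, one to a bay, and turn the blower knob clockwise all the way to its stop. Leave the hood propped and do not disturb the other things on the desk.

Things in the scene. Friction and masses are not known exactly. Their poses are not given: they have to be found in the camera images.
- cooler: grey cooling box, fixed. Origin on the desk under the middle of its battery compartment; x from its front (robot side) to its rear, y to its left, z up. Inside: x -55 to 55, y -120 to 120 mm, floor 30 and rim 60 mm above the desk, walls 6 mm. Behind it, to x = 141, the blower housing, 74 mm high; in front of it, left half (x -172 to -98, y 61 to 135) a console 30 mm high with the knob; right of it, y = -180, the prop rod
- bay_left (a point): centre of the left bay's floor (box frame x 0, y +72, z 30 mm). Ribs 5 mm wide and 6 mm high at y = +36 and -36 mm part the three bays. A battery lies in a bay with its long axis along the box's x
- bay_mid (a point): centre of the middle bay's floor (box frame x 0, y 0, z 30 mm)
- bay_right (a point): centre of the right bay's floor (box frame x 0, y -72, z 30 mm)
- hood (a joint): angle of the hood, rad: 0 shut (level), grows as its front edge rises, stop at 1.745. Aluminium plate 191 x 262 mm with 10 mm flanges, 0.5 kg, hinged along its rear edge. Damped, slightly stiff hinge: released below about 1.45 it sinks shut, from 1.50 to 1.66 it stays, above it leans back to the stop. On the seated rod it stands at about 1.40
- hood_hinge (a point): centre of the hood's hinge axis, which runs along the box's y; at x = 125 mm in the box's frame, 85 mm above the desk
- hood_bar (a point): middle of the hood's handle, a round bar of 12 mm diameter, 90 mm long, parallel to the hinge, 236 mm from it and 45 mm in front of the hood's front edge, level with the plate; its two stays are 45 mm either side
- prop (a joint): angle of the prop rod, rad: 0 lying level and pointing to the rear, grows as its free end rises, stop at 0.655; about 0.63 when seated in the socket under the hood. Its pivot is stiff (0.12 N m): it stays where it is left. The pivot is at x = -85, y = -180, z = 60 mm in the box's frame, its axis along the box's y
- prop_grip (a point): middle of the rod's black rubber sleeve, 16 mm thick and 60 mm long, on the rod's axis 125 mm from its pivot. The box's wall is 54 mm to the left of the rod; clear to its right
- prop_tip (a point): centre of the ball (18 mm) at the rod's free end, 222 mm from its pivot; the rod is 10 mm thick
- prop_socket (a point): on the hood's right bracket, in the rod's plane: where the ball's centre lies when seated, 110 mm from the hinge, 12 mm under the plate. The V socket opens to the hood's underside. With the hood at 1.62 rad or more the ball swings past clear of it up to the rod's stop (lower, its inner flank may block the rod); as the hood is then let down to 1.40 the V takes the ball and centres it
- blower (a joint): angle of the blower knob, rad: grows clockwise seen from above, from 0 to its end stop at 2.6; friction 0.03 N m; at 0 its grip bar lies along the box's x
- blower_grip (a point): on the knob's vertical axis at the height to grip, 67 mm above the desk: black bar 46 mm long, 14 mm thick, 32 mm high with its top 7 mm above this point
- battery_1: drone battery, a grey block 46 x 75 x 25 mm (solid body 40 x 76 mm, about 80 g); origin at the centre of its underside (reads 2 mm below the surface it lies on), long axis along its y, z up; take it across its 40 mm width (its x). May be absent
- battery_2: drone battery, a grey block 46 x 75 x 25 mm (solid body 40 x 76 mm, about 80 g); origin at the centre of its underside (reads 2 mm below the surface it lies on), long axis along its y, z up; take it across its 40 mm width (its x). May be absent
- battery_3: drone battery, a grey block 46 x 75 x 25 mm (solid body 40 x 76 mm, about 80 g); origin at the centre of its underside (reads 2 mm below the surface it lies on), long axis along its y, z up; take it across its 40 mm width (its x). May be absent
- pad: bystander: yellow note pad 75 x 75 x 12 mm, origin under its centre

How it is judged (in metres and radians):
On the way:
1. the hood rests on the prop rod, its ball end seated in the socket, and nothing else holds the hood (value of joint hood between 1.34 and 1.45 rad and value of joint prop above 0.56 rad and distance between prop_tip and prop_socket below 0.008 m and contact force between the fingers and cooler below 0.05 N), for 0.5 s.
At the end, for the whole second after the job is handed in: hood at 1.34 to 1.45 rad on the seated rod (rod above 0.56, ball within 8 mm of its seat); batteries at rest on the compartment floor (within 40 mm in x, 120 in y, at most 34 mm high, 0.09 rad of flat, right way up, centres over 43 mm apart); knob within 0.1 rad of its clockwise stop (value of joint hood between 1.34 and 1.45 rad and value of joint prop above 0.56 rad and distance between prop_tip and prop_socket below 0.008 m and value of joint blower above 2.5 rad and x of battery_1 in the frame of cooler between -0.04 and 0.04 m and y of battery_1 in the frame of cooler between -0.12 and 0.12 m and z of each of battery_1, battery_2, battery_3 in the frame of cooler below 0.034 m and angle between each of battery_1, battery_2, battery_3's own z axis and vertical below 0.09 rad and linear speed of each of battery_1, battery_2, battery_3 below 0.02 m/s and x of battery_2 in the frame of cooler between -0.04 and 0.04 m and y of battery_2 in the frame of cooler between -0.12 and 0.12 m and x of battery_3 in the frame of cooler between -0.04 and 0.04 m and y of battery_3 in the frame of cooler between -0.12 and 0.12 m and horizontal distance between battery_1 and battery_2 above 0.043 m and horizontal distance between each of battery_1, battery_2 and battery_3 above 0.043 m); the robot touches nothing.
It fails at once if the note pad is moved more than 40 mm (distance of pad from where it was at the start of the episode above 0.04 m).
Of battery_1, battery_2, battery_3 only 2 to 3 are there at a start; the rules pass over those that are not, and their reading is None.
At some moment in a run one of battery_1, battery_2, battery_3 may be knocked a few centimetres aside while the robot is not near it.
Once in a run the grip may slacken for a moment while it holds something.
It also fails if it takes over 210 s, if anything falls off the work surface, if the arm or the gripper's body presses on something with over 40 N, if the wrist force passes 120 N, or if a joint passes its speed limit or range.

### The arm

A 6-joint arm with a two-finger parallel gripper is mounted at the origin on the work surface; the furniture and walls round the work are solid. World frame = base frame: x ahead of the robot, y to its left, z up, the work surface at z = 0. Lengths are in mm, angles in degrees, forces in N, time in s.
With the tool pointing down it reaches from about 300 to 850 mm from the base axis. Payload 4.2 kg.
Tool frame: the origin (TCP) lies at the very end of the fingers, on their centre line; the grasp point (between the pads) lies env.pinch_z behind it (env.pinch_z is the distance from the TCP to the grasp point, in mm); z points along the fingers, y is the line along which they close (so a half turn about z gives the same grasp; the last joint's range is limited). The gripper opens to 91 mm and grips with 3 to 60 N. Pads are 32 mm wide; open, the fingers measure 118 mm over their backs; the gripper's body (76 mm by 178 mm) begins 60 mm behind the grasp point.
Start: joints at [-75.057, 18.312, 89.639, -0, 72.044, -1.146], TCP at [159.35, -552.499, 176.576] pointing down, gripper open.
Joint ranges: [-177.97, 177.97], [-48.28, 115.42], [12.27, 149.76], [-77.06, 257.06], [2.81, 150.46], [-146.56, 146.56]. Speed limits (degrees/s): [147.25, 147.25, 180, 180, 180, 180].

### API

Orientations are given as [roll, pitch, yaw] about the fixed x, y, z axes, in that order (R = Rz(yaw) Ry(pitch) Rx(roll)).
In Python, from workcell import state, vision, job_done, env gives the robot as it stands.
- The arm moves only by the tool servo_tool, never from a script. Its argument "rows" is a list of rows, each a list of 5 numbers: the shift along the tool's x, y, z scaled (see below), then the turn about the tool's z scaled (see below), then the opening, from 0 (shut) to 1 (fully open). A call has 1 to 20 rows; each row is the pose to reach, as a shift and turn from the pose commanded when the call began, along the tool's axes at that moment; what a row does not reach only later rows make up. The controller multiplies each number of a shift by 200 mm and each number of a turn by 90 degrees. A row lasts 1/12 s, in which the tool goes at most 41.7 mm and 7.16 degrees, less where a joint would pass 70% of its speed; a pose out of reach is approached as far as the arm can. A call with a number of a shift or a turn outside -1 to 1 is refused whole. A call with a gripper value outside its range is refused whole. The fingers move at their own pace and stop on an object; "force" is the grip in N (left out, the last holds). Time passes only in rows, so rows that repeat a pose let the fingers close. It gives the time, the measured TCP pose, the force, the opening and the grip force at its end, in the units of the state.
- state(): the state, without advancing time (a new reading comes with each control period).
- vision.grab_frame(name): name is "scene" or "top" or "wrist"; returns the picture (400x640x3 uint8, red, green, blue); there is no depth.
- vision.camera_info(name): a dict with "vertical_fov" (degrees; the focal length in pixels is half the picture's height over the tangent of half this angle, whatever the lens; pixels are square), "cx", "cy" (the principal point, pixels), "T" (4x4, takes a point from camera to world coordinates). Camera axes: x right, y up, looking along -z (the intrinsics and any distortion apply to the point x, -y, -z); pixel columns grow to the right and rows downward; lengths in mm; the calibration is good to about 2 mm. A picture is of the moment at which its call begins: read the wrist's pose just before it. camera_info takes no time and is no camera call; for the wrist camera it gives the pose at the moment of the call.
- job_done(): hands the job in; it is judged then, once.
The state is a dict: "time_s": time; "qpos": joint angles; "qvel": joint speeds; "effort": joint torques, N m; "ee_pos": TCP position; "ee_rot": TCP orientation; "force": force on the tool from outside, world axes, zero at the start; "torque": the same for the moment, N m; "gripper_width": finger opening in mm; "gripper_force": force on a finger pad.
Only numpy, scipy, OpenCV 4.12 (cv2) and the standard library are available. Lean on these libraries where they do the work, as an engineer would, in place of code of your own. Each camera call takes 0.05 s, during which the arm holds its last target. There are 200 camera calls.

## Working session

There is one attempt and no reset: what is moved stays moved. The work goes in short steps, Python scripts to look and compute and a tool call to move; the robot and the scene stay as the last step left them, time stands still between calls to the robot, and variables do not carry over. Pictures are saved under pics/ and viewed, at most 14 in all, crops included, and the job is handed in when it is done.

Besides the shell and the picture viewer there is one more tool, called after "Call:" in YAML: its name, and indented under it one key for each argument. servo_tool: Moves the arm, as the interface text tells. Its arguments: {"type":"object","properties":{"rows":{"type":"array"},"force":{"type":"number"}},"required":["rows"]}

```bash
ls; mkdir -p pics; cat > h.py <<'E'
import numpy as np, cv2
from workcell import state, vision, job_done, env
def info(n):
    i=vision.camera_info(n); return i, 200/np.tan(np.radians(i["vertical_fov"])/2)
def ray(n,u,v,i=None):
    i,f=info(n) if i is None else i
    T=np.array(i["T"]); d=T[:3,:3]@np.array([(u-i["cx"])/f,-(v-i["cy"])/f,-1]); return T[:3,3],d
def at(n,u,v,z,i=None):
    o,d=ray(n,u,v,i); return o+d*(z-o[2])/d[2]
def px(n,p,i=None):
    i,f=info(n) if i is None else i
    T=np.array(i["T"]); q=T[:3,:3].T@(np.array(p)-T[:3,3]); return i["cx"]+f*q[0]/-q[2], i["cy"]-f*q[1]/-q[2]
def save(n,name,crop=None,s=1):
    im=vision.grab_frame(n)[:,:,::-1]; cv2.imwrite(f"pics/{name}_raw.png",im)
    if crop: im=im[crop[1]:crop[3],crop[0]:crop[2]]
    cv2.imwrite(f"pics/{name}.png",cv2.resize(im,None,fx=s,fy=s,interpolation=cv2.INTER_CUBIC))
E
python3 - <<'E'
from h import *
save("top","top0",None,1.25); save("scene","sc0",None,1.25)
for n in("top","scene","wrist"): print(n,vision.camera_info(n))
print(state(),env.pinch_z,[a for a in dir(env) if a[0]!='_'])
E
```

```text
pics
top {'vertical_fov': 49.49176998013085, 'cx': 319.29575298290536, 'cy': 201.87673932518337, 'T': array([[-1.16349787e-02,  9.97288067e-01, -7.26714382e-02,
         4.61585312e+02],
       [-9.99750931e-01, -1.29863052e-02, -1.81502725e-02,
        -3.04086664e+02],
       [-1.90447836e-02,  7.24421599e-02,  9.97190769e-01,
         1.23124530e+03],
       [ 0.00000000e+00,  0.00000000e+00,  0.00000000e+00,
         1.00000000e+00]])}
scene {'vertical_fov': 50.09880720693067, 'cx': 320.22803379205124, 'cy': 205.26724089375344, 'T': array([[ 5.15011990e-01,  3.94402795e-01, -7.61057872e-01,
        -3.01146828e+02],
       [-8.57175525e-01,  2.40663966e-01, -4.55336112e-01,
        -8.03389586e+02],
       [ 3.57337045e-03,  8.86863739e-01,  4.62017251e-01,
         5.90502150e+02],
       [ 0.00000000e+00,  0.00000000e+00,  0.00000000e+00,
         1.00000000e+00]])}
wrist {'vertical_fov': 65.99487226480392, 'cx': 322.9248263070211, 'cy': 202.06972326373923, 'T': array([[ 2.77879637e-01,  9.18455402e-01,  2.81465064e-01,
         2.39961974e+02],
       [-9.60614212e-01,  2.6623
[... 231 characters left out ...]
_s': 0.1, 'qpos': array([-7.50581647e+01,  1.83469293e+01,  8.96971626e+01, -4.08758056e-03,
        7.20429401e+01, -1.14613496e+00]), 'qvel': array([ 0.10228159, -0.00203255, -0.17416007, -0.01785053,  0.14020735,
       -0.12041519]), 'effort': array([ 5.29760346e-04, -4.13332236e+01, -2.32510060e+01,  7.29946489e-02,
        4.22694243e-02, -5.28780561e-05]), 'ee_pos': array([ 159.18899574, -552.01964383,  175.83017097]), 'ee_rot': array([-1.79912908e+02,  2.14491131e-03,  1.60892351e+01]), 'force': array([0.11237602, 0.06886197, 0.71374685]), 'torque': array([ 0.03509687, -0.01929784, -0.00805078]), 'gripper_force': 0.0, 'gripper_width': 91.2045317768402} 18.8 ['Unreachable', 'pinch_z']
```

View pics/top0.png

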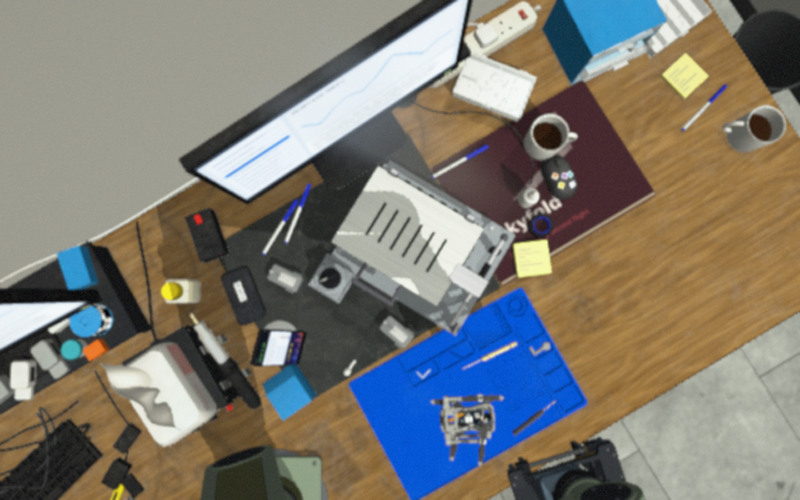

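View pics/sc0.png

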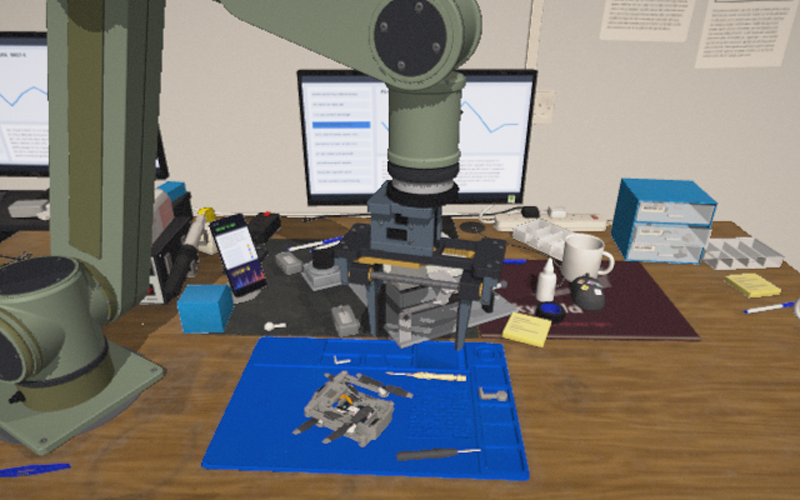

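The top view shows the cooler at about (420,250), turned roughly 30° to the picture, with the knob at (330,280). I can see two batteries, at (285,277) and (397,330), and the yellow pad at (532,258). I'll enlarge it.

```bash
python3 - <<'E'
import cv2
im=cv2.imread("pics/top0_raw.png")[120:280,180:440]
cv2.imwrite("pics/top0c.png",cv2.resize(im,(780,480),interpolation=cv2.INTER_CUBIC))
E
```

```text
(no output)
```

View pics/top0c.png

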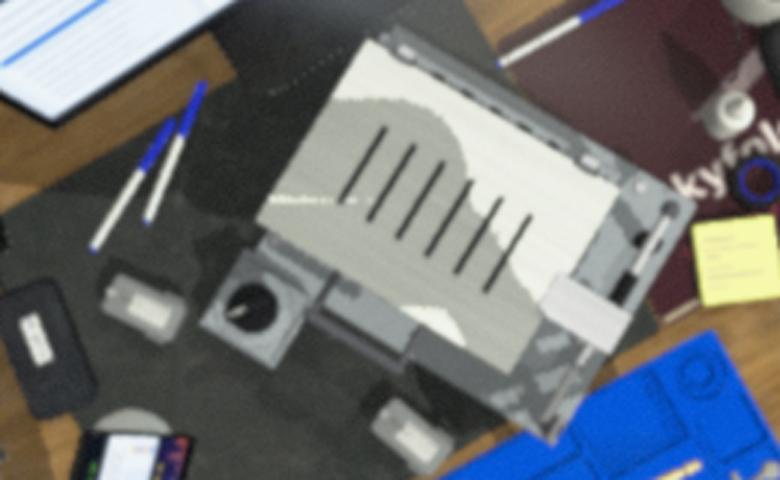

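```bash
cat > fit.py <<'E'
from h import *
from scipy.optimize import least_squares
c=lambda u,v:(u/3+180,v/3+120)
obs=[((125,131,85),c(368,40)),((-66,131,85),c(258,218)),((-66,-131,85),c(510,372)),((125,-131,85),c(617,185)),
 ((-172,135,30),c(200,322)),((-172,61,30),c(275,367)),((-98,135,30),c(262,235)),((-135,98,74),c(250,304)),((137,-180,60),c(671,209)),((-85,-180,60),c(552,430))]
i=info("top")
def w(p,q): 
    a=p[2];R=np.array([[np.cos(a),-np.sin(a)],[np.sin(a),np.cos(a)]]); return [*(R@np.array(q[:2])+p[:2]),q[2]]
def res(p): return np.ravel([np.subtract(px("top",w(p,q),i),o) for q,o in obs])
s=least_squares(res,[450,-300,-.5],loss="soft_l1"); print(s.x,np.degrees(s.x[2])); print(res(s.x).reshape(-1,2).round(1))
np.save("box.npy",s.x)
for n,q in dict(bar=(-111,0,85),grip=(40,-180,60),knob=(-135,98,67),tip=(137,-180,60),piv=(-85,-180,60)).items(): print(n,np.round(w(s.x,q)))
for b in((145,308),(412,435)): print(at("top",*c(*b),25).round(),)
for b in((105,290),(180,325),(123,272),(160,345)): print(at("top",*c(*b),25).round(),)
E
python3 fit.py
```

```text
[ 5.56973233e+02 -2.87386402e+02 -5.53574681e-01] -31.717492852241552
[[ 0.3 -0.8]
 [-0.2  0.7]
 [ 0.6  0.4]
 [ 1.8  0.8]
 [ 0.8 -0.2]
 [-1.5 -1.4]
 [-5.9  5.9]
 [ 0.1  0.8]
 [ 0.5 -0.7]
 [-1.8 -3.5]]
bar [ 463. -229.   85.]
grip [ 496. -462.   60.]
knob [ 494. -133.   67.]
tip [ 579. -513.   60.]
piv [ 390. -396.   60.]
[495. -28.  25.]
[ 375. -275.   25.]
[512.  10.  25.]
[478. -60.  25.]
[528.  -7.  25.]
[460. -42.  25.]
```

```bash
cat >> h.py <<'E'
B=None
def box2w(q):
    p=np.load("box.npy"); a=p[2]; c,s=np.cos(a),np.sin(a)
    return np.array([c*q[0]-s*q[1]+p[0], s*q[0]+c*q[1]+p[1], q[2]])
def w2box(q):
    p=np.load("box.npy"); a=p[2]; c,s=np.cos(a),np.sin(a); d=np.array(q[:2])-p[:2]
    return np.array([c*d[0]+s*d[1], -s*d[0]+c*d[1], q[2]])
def rel(target,yaw=None,cur=None):
    st=state(); p=np.array(st["ee_pos"]) if cur is None else np.array(cur[:3]); y=st["ee_rot"][2] if cur is None else cur[3]
    a=np.radians(y); d=np.array(target)-p
    r=[d[0]*np.cos(a)+d[1]*np.sin(a), d[0]*np.sin(a)-d[1]*np.cos(a), -d[2]]
    t=0 if yaw is None else -(yaw-y); t=(t+180)%360-180
    return [round(v,4) for v in (*[x/200 for x in r],t/90)]
YB=58.28
E
python3 -c "
from h import *
print(state()['ee_pos'],state()['ee_rot'])
print(rel([*box2w((-111,0,85))[:2],250],58.3))"
```

```text
[ 159.18899574 -552.01964383  175.83017097] [-1.79912908e+02  2.14491131e-03  1.60892351e+01]
[np.float64(1.905), np.float64(-1.1313), np.float64(-0.3708), np.float64(-0.469)]
```

Call:
servo_tool:
  rows:
    - [0.2, -0.12, -0.1, -0.07, 1]
    - [0.4, -0.24, -0.25, -0.14, 1]
    - [0.6, -0.36, -0.37, -0.21, 1]
    - [0.8, -0.48, -0.37, -0.28, 0.6]
    - [0.95, -0.56, -0.37, -0.36, 0.44]
    - [0.95, -0.56, -0.37, -0.42, 0.44]
    - [0.95, -0.56, -0.37, -0.469, 0.44]
    - [0.95, -0.56, -0.37, -0.469, 0.44]

```text
time_s: 0.77
ee_pos: [311.8, -391.0, 250.6]
ee_rot: [180.0, 0.0, 58.5]
force: [0.6, -0.6, 0.4]
gripper_width: 60.7
gripper_force: 0.0
```

```bash
python3 -c "
from h import *
print(state()['ee_pos'],state()['ee_rot'])
print(rel([*box2w((-111,0,85))[:2],250],58.3))"
```

```text
[ 311.78591267 -390.9541919   250.6260688 ] [1.79999076e+02 9.50101686e-03 5.85492514e+01]
[np.float64(1.084), np.float64(0.2206), np.float64(0.0031), np.float64(0.0028)]
```

Call:
servo_tool:
  rows:
    - [0.2, 0.04, 0, 0, 0.44]
    - [0.4, 0.08, 0, 0, 0.44]
    - [0.6, 0.12, 0, 0, 0.44]
    - [0.8, 0.17, 0, 0, 0.44]
    - [1.0, 0.22, 0, 0.003, 0.44]
    - [1.0, 0.22, 0, 0.003, 0.44]
    - [1.0, 0.22, 0, 0.003, 0.44]
    - [1.0, 0.22, 0, 0.003, 0.44]

```text
time_s: 1.43
ee_pos: [452.7, -245.9, 250.0]
ee_rot: [-179.9, 0.1, 57.9]
force: [-0.4, -0.0, 0.8]
gripper_width: 39.9
gripper_force: 0.0
```

```bash
python3 -c "
from h import *
print(state()['ee_pos'],state()['ee_rot'],state()['gripper_width'])
i=info('wrist');np.save('w1.npy',np.array(i,dtype=object),allow_pickle=True)
save('wrist','w1',None,1.25)
for q in((-111,45,85),(-111,-45,85),(-66,131,85),(-135,98,74),(-172,135,30),(-172,61,30)): print(q,np.round(np.array(px('wrist',box2w(q),i))*1.25))"
```

```text
[ 452.71781458 -245.88168435  250.01358358] [-1.79929857e+02  6.00255157e-02  5.79470854e+01] 39.90355665454964
(-111, 45, 85) [402. 155.]
(-111, -45, 85) [402. 247.]
(-66, 131, 85) [453.  53.]
(-135, 98, 74) [376.  96.]
(-172, 135, 30) [341.  61.]
(-172, 61, 30) [345. 137.]
```

View pics/w1.png

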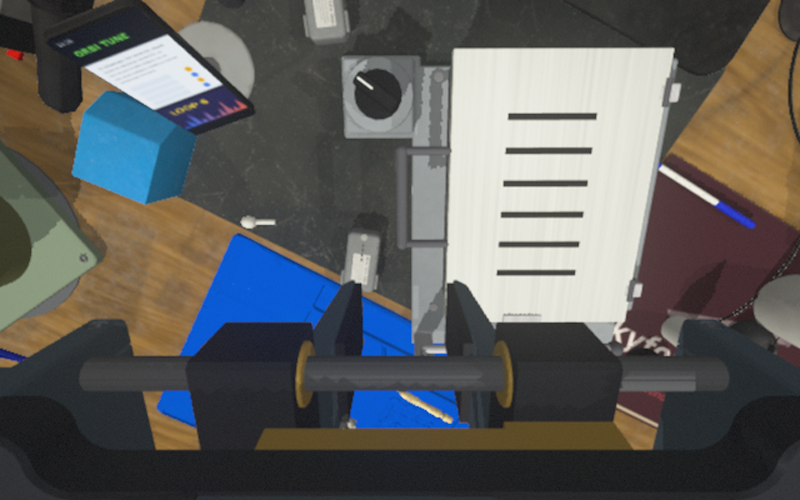

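The wrist view agrees with the fit: the bar is at column 401, rows 150–245, and the hood's front-left corner is at (452,48). The knob is at (378,95), and the batteries at (362,258) and (325,18). Next I'll go down onto the bar.

```bash
python3 -c "
from h import *
print(rel([*box2w((-111,0,85))[:2],66],58.28))"
```

```text
[np.float64(0.0998), np.float64(-0.003), np.float64(0.921), np.float64(-0.0043)]
```

Call:
servo_tool:
  rows:
    - [0.05, 0, 0.1, 0, 0.38]
    - [0.1, -0.003, 0.25, 0, 0.38]
    - [0.1, -0.003, 0.4, 0, 0.38]
    - [0.1, -0.003, 0.55, 0, 0.38]
    - [0.1, -0.003, 0.7, 0, 0.38]
    - [0.1, -0.003, 0.8, 0, 0.38]
    - [0.1, -0.003, 0.88, 0, 0.38]
    - [0.1, -0.003, 0.92, 0, 0.38]
    - [0.1, -0.003, 0.92, 0, 0.38]
    - [0.1, -0.003, 0.92, 0, 0.2]
    - [0.1, -0.003, 0.92, 0, 0.1]
    - [0.1, -0.003, 0.92, 0, 0.05]
    - [0.1, -0.003, 0.92, 0, 0.05]
    - [0.1, -0.003, 0.92, 0, 0.05]
    - [0.1, -0.003, 0.92, 0, 0.05]
    - [0.1, -0.003, 0.92, 0, 0.05]
    - [0.1, -0.003, 0.92, 0, 0.05]
  force: 10

```text
time_s: 2.9
ee_pos: [463.5, -227.9, 66.7]
ee_rot: [180.0, 0.0, 58.0]
force: [0.4, -0.6, -0.3]
gripper_width: 4.5
gripper_force: 0.0
```

```bash
python3 -c "
from h import *
st=state();print(w2box(st['ee_pos']),st['ee_rot'],st['force'],st['torque'])
p=w2box(st['ee_pos'])
r=236
for d in range(8,101,7):
    a=np.radians(d); q=box2w((p[0]+r*(1-np.cos(a)),0,p[2]+r*np.sin(a))); print(d,rel(q))
a=np.radians(100);print(rel(box2w((p[0]+r*(1-np.cos(a)),0,p[2]+r*np.sin(a)))))"
```

```text
[-110.76217991    1.51234452   66.67204983] [1.79984749e+02 3.94129788e-03 5.80372430e+01] [ 0.36457748 -0.61181577 -0.31167884] [-0.01656615 -0.04824869 -0.00571833]
8 [np.float64(-0.0075), np.float64(0.0115), np.float64(-0.1642), 0.0]
15 [np.float64(-0.0074), np.float64(0.0402), np.float64(-0.3054), 0.0]
22 [np.float64(-0.0072), np.float64(0.086), np.float64(-0.442), 0.0]
29 [np.float64(-0.0069), np.float64(0.148), np.float64(-0.5721), 0.0]
36 [np.float64(-0.0066), np.float64(0.2254), np.float64(-0.6936), 0.0]
43 [np.float64(-0.0062), np.float64(0.317), np.float64(-0.8048), 0.0]
50 [np.float64(-0.0058), np.float64(0.4215), np.float64(-0.9039), 0.0]
57 [np.float64(-0.0053), np.float64(0.5374), np.float64(-0.9896), 0.0]
64 [np.float64(-0.0047), np.float64(0.6627), np.float64(-1.0606), 0.0]
71 [np.float64(-0.0042), np.float64(0.7959), np.float64(-1.1157), 0.0]
78 [np.float64(-0.0036), np.float64(0.9347), np.float64(-1.1542), 0.0]
85 [np.float64(-0.003), np.float64(1.0772), np.float64(-1.1755), 0.0]
92 [np.float64(-0.0023), np.float64(1.2212), np.float64(-1.1793), 0.0]
99 [np.float64(-0.0017), np.float64(1.3646), np.float64(-1.1655), 0.0]
[np.float64(-0.0016), np.float64(1.3849), np.float64(-1.1621), 0.0]
```

```bash
python3 -c "
from h import *
save('wrist','w2',None,1.25)
save('scene','s2',(200,120,520,320),2.4)"
```

```text
(no output)
```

View pics/w2.png

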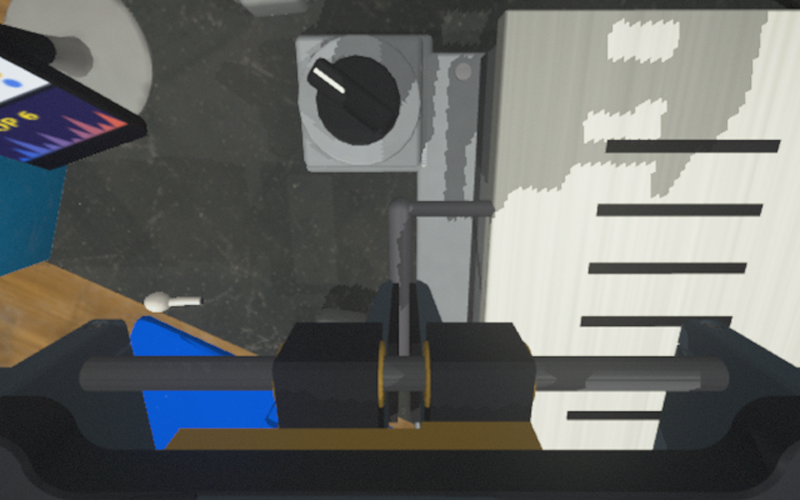

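View pics/s2.png

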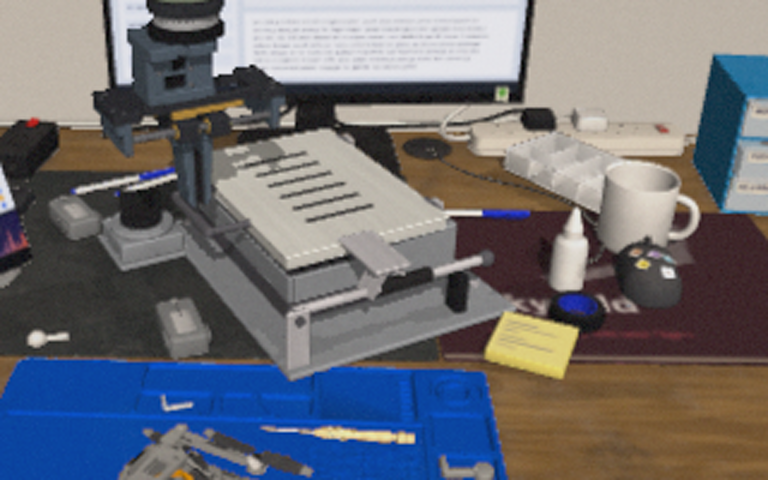

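```bash
python3 -c "
from h import *
st=state();print(st['gripper_width'],st['ee_pos'],st['force'])
f=lambda q:np.round((np.array(px('scene',q))-(200,120))*2.4)
for z in(60,85,100): print(z,f(box2w((-111,45,z))),f(box2w((-111,-45,z))))
print('tcp',f(st['ee_pos']),'pinch',f(np.array(st['ee_pos'])+[0,0,18.8]))
for q in((-66,131,85),(-66,-131,85),(125,-131,85),(125,131,85),(-135,98,74),(-85,-180,60),(137,-180,60)):print(q,f(box2w(q)))
im=cv2.imread('pics/s2_raw.png')[185:245,250:330]
cv2.imwrite('pics/s2c.png',cv2.resize(im,(800,600),interpolation=cv2.INTER_CUBIC))
f=lambda q:np.round((np.array(px('scene',q))-(250,185))*10)
for z in(60,85,100): print(z,f(box2w((-111,45,z))),f(box2w((-111,-45,z))))
print('tcp',f(st['ee_pos']))
"
```

```text
4.909012307032536 [ 463.51041762 -227.85865234   66.54352053] [ 1.00026542 -0.91682599  0.46924355]
60 [177. 216.] [210. 253.]
85 [176. 196.] [209. 232.]
100 [176. 183.] [209. 219.]
tcp [193. 228.] pinch [192. 212.]
(-66, 131, 85) [185. 158.]
(-66, -131, 85) [288. 260.]
(125, -131, 85) [451. 218.]
(125, 131, 85) [328. 129.]
(-135, 98, 74) [139. 190.]
(-85, -180, 60) [294. 312.]
(137, -180, 60) [487. 257.]
60 [239. 250.] [376. 404.]
85 [235. 165.] [373. 315.]
100 [232. 114.] [371. 261.]
tcp [303. 300.]
```

View pics/s2c.png

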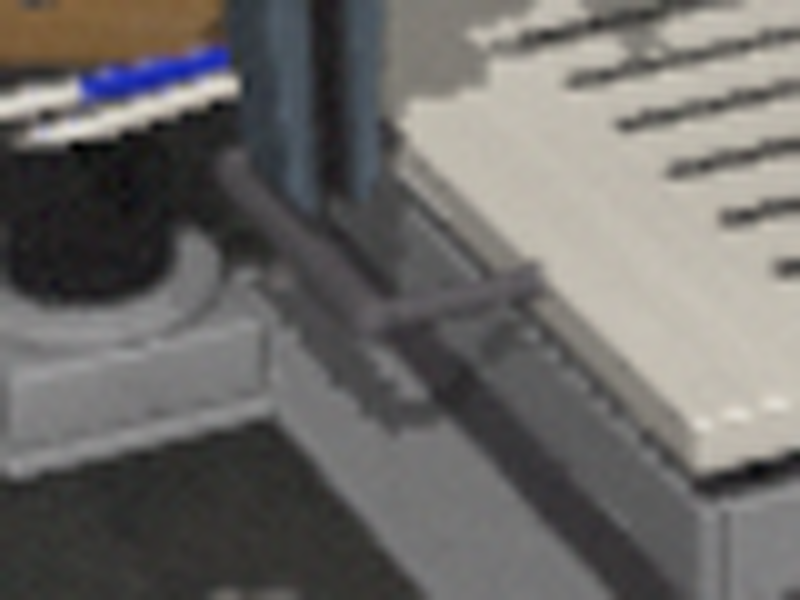

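```bash
python3 -c "
from h import *
p=state()['ee_pos']; i=info('wrist')
for dz in(0,19,30,40,60): print(dz,np.round(np.array(px('wrist',np.array(p)+[0,0,dz],i))*1.25))
print(i[0]['T'][:3,3]-p)
for z in(85,): print(np.round(np.array(px('wrist',box2w((-111,45,z)),i))*1.25))"
```

```text
0 [402. 284.]
19 [401. 297.]
30 [401. 306.]
40 [401. 315.]
60 [401. 336.]
[ 44.82035015  69.49039298 208.12349613]
[401. 217.]
```

The scene view shows the fingertips ending above the bar: they are at row 195 in the crop, where the reported pose puts them at about row 300. The bar itself is where I expected it. So the fingers really are about 28 mm higher than reported, and I'll open, go lower and try again.

Call:
servo_tool:
  rows:
    - [0, 0, 0, 0, 0.2]
    - [0, 0, 0, 0, 0.38]
    - [0, 0, 0, 0, 0.38]
    - [0, 0, 0, 0, 0.38]
    - [0, 0, 0, 0, 0.38]
    - [0, 0, 0.04, 0, 0.38]
    - [0, 0, 0.08, 0, 0.38]
    - [0, 0, 0.11, 0, 0.38]
    - [0, 0, 0.14, 0, 0.38]
    - [0, 0, 0.14, 0, 0.38]
    - [0, 0, 0.14, 0, 0.2]
    - [0, 0, 0.14, 0, 0.1]
    - [0, 0, 0.14, 0, 0.05]
    - [0, 0, 0.14, 0, 0.05]
    - [0, 0, 0.14, 0, 0.05]
    - [0, 0, 0.14, 0, 0.05]
  force: 10

```text
time_s: 4.33
ee_pos: [461.8, -226.9, 38.7]
ee_rot: [-179.8, 0.0, 58.0]
force: [-5.3, 3.2, 5.4]
gripper_width: 11.3
gripper_force: 10.0
```

Call:
servo_tool:
  rows:
    - [0, -0.005, -0.08, 0, 0.05]
    - [0, 0.002, -0.164, 0, 0.05]
    - [0, 0.015, -0.235, 0, 0.05]
    - [0, 0.032, -0.305, 0, 0.05]
    - [0, 0.055, -0.375, 0, 0.05]
    - [0, 0.08, -0.442, 0, 0.05]
    - [0, 0.11, -0.508, 0, 0.05]
    - [0, 0.142, -0.572, 0, 0.05]
    - [0, 0.18, -0.635, 0, 0.05]
    - [0, 0.22, -0.694, 0, 0.05]
    - [0, 0.265, -0.751, 0, 0.05]
    - [0, 0.311, -0.805, 0, 0.05]
    - [0, 0.363, -0.856, 0, 0.05]
    - [0, 0.416, -0.904, 0, 0.05]
    - [0, 0.473, -0.948, 0, 0.05]
    - [0, 0.532, -0.99, 0, 0.05]
    - [0, 0.532, -0.99, 0, 0.05]
  force: 15

```text
time_s: 5.75
ee_pos: [553.2, -283.8, 241.0]
ee_rot: [180.0, -0.0, 58.0]
force: [-9.2, 5.9, 15.8]
gripper_width: 11.5
gripper_force: 15.0
```

```bash
python3 -c "
from h import *
save('scene','s3',(200,60,520,300),2.4)"
```

```text
(no output)
```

View pics/s3.png

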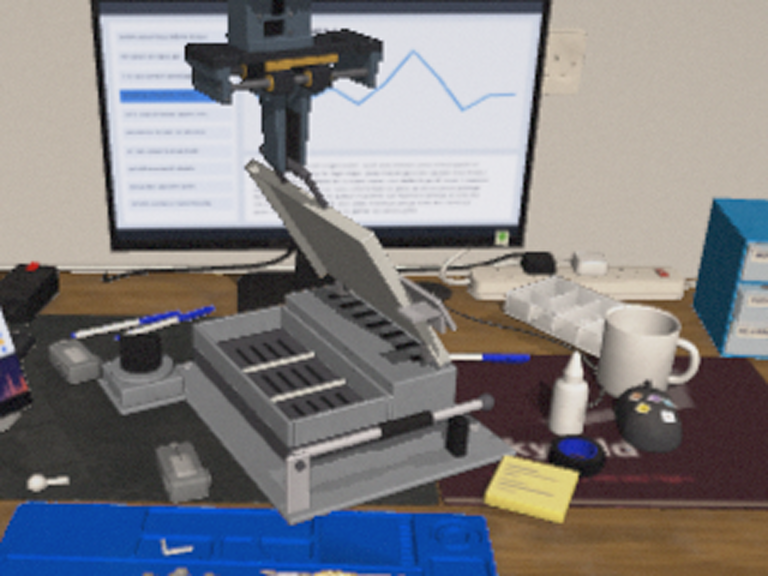

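The hood is rising in the grip and stands at about 57°. The three-bay compartment, the rod and both batteries are clear. I see no third battery. I'll continue to about 99°.

Call:
servo_tool:
  rows:
    - [0, 0.04, -0.05, 0, 0.05]
    - [0, 0.1, -0.085, 0, 0.05]
    - [0, 0.165, -0.115, 0, 0.05]
    - [0, 0.235, -0.14, 0, 0.05]
    - [0, 0.305, -0.16, 0, 0.05]
    - [0, 0.375, -0.18, 0, 0.05]
    - [0, 0.445, -0.195, 0, 0.05]
    - [0, 0.515, -0.205, 0, 0.05]
    - [0, 0.59, -0.21, 0, 0.05]
    - [0, 0.66, -0.215, 0, 0.05]
    - [0, 0.73, -0.21, 0, 0.05]
    - [0, 0.78, -0.205, 0, 0.05]
    - [0, 0.815, -0.2, 0, 0.05]
    - [0, 0.815, -0.2, 0, 0.05]
    - [0, 0.815, -0.2, 0, 0.05]

```text
time_s: 7.05
ee_pos: [692.8, -371.1, 276.7]
ee_rot: [179.9, 0.0, 58.0]
force: [0.9, 0.3, 1.3]
gripper_width: 11.5
gripper_force: 15.0
```

```bash
python3 -c "
from h import *
print(w2box(state()['ee_pos']),state()['qpos'])"
```

```text
[1.59596019e+02 1.84314882e-01 2.76670432e+02] [-2.90095505e+01  3.86970618e+01  4.13085111e+01 -1.23768434e-02
  9.98637993e+01  2.96504377e+00]
```

Call:
servo_tool:
  rows:
    - [0, 0, 0, 0, 0.2]
    - [0, 0, 0, 0, 0.38]
    - [0, 0, 0, 0, 0.38]
    - [0, 0, 0, 0, 0.38]
    - [0, 0, 0, 0, 0.38]
    - [0, 0, -0.1, 0, 0.38]
    - [0, 0, -0.2, 0, 0.38]
    - [0, 0, -0.3, 0, 0.38]
    - [0, -0.15, -0.3, -0.07, 0.38]
    - [0, -0.35, -0.3, -0.14, 0.38]
    - [0, -0.55, -0.3, -0.21, 0.38]
    - [-0.2, -0.65, -0.3, -0.28, 0.38]
    - [-0.4, -0.65, -0.3, -0.35, 0.38]
    - [-0.6, -0.65, -0.3, -0.42, 0.38]
    - [-0.8, -0.65, -0.2, -0.49, 0.38]
    - [-0.9, -0.65, 0, -0.56, 0.5]
    - [-0.9, -0.65, 0.2, -0.63, 0.5]
    - [-0.9, -0.65, 0.4, -0.7, 0.5]
    - [-0.9, -0.65, 0.5, -0.77, 0.5]
    - [-0.9, -0.65, 0.5, -0.84, 0.5]

```text
time_s: 8.72
ee_pos: [483.1, -451.8, 169.7]
ee_rot: [-180.0, -0.7, 133.9]
force: [-0.9, 0.2, 0.1]
gripper_width: 45.6
gripper_force: 0.0
```

```bash
python3 -c "
from h import *
print(w2box(state()['ee_pos']),state()['qpos'])
print(rel(box2w((40,-180,150)),148.28))"
```

```text
[  23.63201013 -178.69985687  169.66689134] [-4.40795874e+01  2.68826330e+01  7.71338512e+01  2.22777720e-03
  7.67042021e+01 -8.79772641e+01]
[np.float64(-0.0809), np.float64(0.014), np.float64(0.0983), np.float64(-0.1598)]
```

Call:
servo_tool:
  rows:
    - [-0.04, 0.01, 0.05, -0.08, 0.5]
    - [-0.08, 0.014, 0.1, -0.15, 0.5]
    - [-0.08, 0.014, 0.1, -0.15, 0.5]
    - [-0.08, 0.014, 0.1, -0.15, 0.5]
    - [-0.08, 0.014, 0.1, -0.15, 0.5]

```text
time_s: 9.13
ee_pos: [499.4, -464.0, 157.2]
ee_rot: [-180.0, 0.0, 147.0]
force: [-0.3, 0.6, 0.4]
gripper_width: 45.6
gripper_force: 0.0
```

```bash
python3 -c "
from h import *
print(w2box(state()['ee_pos']),state()['ee_rot'])
save('wrist','w4',None,1.25);save('scene','s4')
i=info('wrist')
print(vision.camera_info('wrist')['T'][:3,3]-state()['ee_pos'])
for q in((-85,-180,60),(137,-180,60),(40,-180,60),(-66,-126,60),(66,-126,60)):print(q,np.round(np.array(px('wrist',box2w(q),i))*1.25))
"
```

```text
[  43.84041367 -180.48305597  157.16131742] [-1.79992362e+02  1.99444073e-02  1.46996005e+02]
[-69.050664    44.38844596 208.01243068]
(-85, -180, 60) [401.  67.]
(137, -180, 60) [407. 340.]
(40, -180, 60) [405. 234.]
(-66, -126, 60) [475.  93.]
(66, -126, 60) [470. 263.]
```

View pics/w4.png

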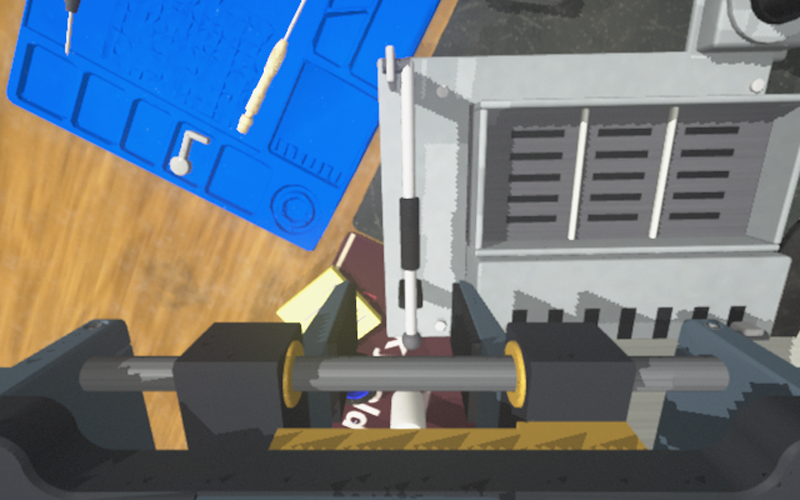

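The rod lies along column 409, rows 67–340, with the sleeve centred at (409,234). That is about 3 mm left of the prediction. I'll go down over the sleeve and close.

```bash
python3 -c "
from h import *
print(rel(box2w((40,-178,14)),148.28))"
```

```text
[np.float64(0.0203), np.float64(0.0122), np.float64(0.718), np.float64(-0.0137)]
```

Call:
servo_tool:
  rows:
    - [0.02, 0.012, 0.1, -0.014, 0.5]
    - [0.02, 0.012, 0.22, -0.014, 0.5]
    - [0.02, 0.012, 0.34, -0.014, 0.5]
    - [0.02, 0.012, 0.45, -0.014, 0.5]
    - [0.02, 0.012, 0.55, -0.014, 0.5]
    - [0.02, 0.012, 0.62, -0.014, 0.5]
    - [0.02, 0.012, 0.68, -0.014, 0.5]
    - [0.02, 0.012, 0.71, -0.014, 0.5]
    - [0.02, 0.012, 0.71, -0.014, 0.3]
    - [0.02, 0.012, 0.71, -0.014, 0.1]
    - [0.02, 0.012, 0.71, -0.014, 0.1]
    - [0.02, 0.012, 0.71, -0.014, 0.1]
    - [0.02, 0.012, 0.71, -0.014, 0.1]
    - [0.02, 0.012, 0.71, -0.014, 0.1]
  force: 10

```text
time_s: 10.4
ee_pos: [499.4, -458.4, 15.8]
ee_rot: [179.8, 0.1, 148.3]
force: [4.3, 5.2, 3.0]
gripper_width: 15.8
gripper_force: 10.0
```

```bash
python3 -c "
from h import *
p=w2box(state()['ee_pos']);print(p)
r=125
for d in range(0,43,4):
    a=np.radians(d); print(d,rel(box2w((p[0]-r*(1-np.cos(a)),p[1],p[2]+r*np.sin(a)))))"
```

```text
[  40.89638621 -175.74373806   15.76321691]
0 [np.float64(0.0), np.float64(0.0), np.float64(-0.0), 0.0]
4 [np.float64(0.0015), np.float64(0.0), np.float64(-0.0436), 0.0]
8 [np.float64(0.0061), np.float64(0.0), np.float64(-0.087), 0.0]
12 [np.float64(0.0137), np.float64(0.0), np.float64(-0.1299), 0.0]
16 [np.float64(0.0242), np.float64(0.0), np.float64(-0.1723), 0.0]
20 [np.float64(0.0377), np.float64(0.0), np.float64(-0.2138), 0.0]
24 [np.float64(0.054), np.float64(0.0), np.float64(-0.2542), 0.0]
28 [np.float64(0.0732), np.float64(0.0), np.float64(-0.2934), 0.0]
32 [np.float64(0.095), np.float64(0.0), np.float64(-0.3312), 0.0]
36 [np.float64(0.1194), np.float64(0.0001), np.float64(-0.3674), 0.0]
40 [np.float64(0.1462), np.float64(0.0001), np.float64(-0.4017), 0.0]
```

Call:
servo_tool:
  rows:
    - [0.002, 0, -0.044, 0, 0.1]
    - [0.006, 0, -0.087, 0, 0.1]
    - [0.014, 0, -0.13, 0, 0.1]
    - [0.024, 0, -0.172, 0, 0.1]
    - [0.038, 0, -0.214, 0, 0.1]
    - [0.054, 0, -0.254, 0, 0.1]
    - [0.073, 0, -0.293, 0, 0.1]
    - [0.095, 0, -0.331, 0, 0.1]
    - [0.119, 0, -0.367, 0, 0.1]
    - [0.13, 0, -0.382, 0, 0.1]
    - [0.135, 0, -0.388, 0, 0.1]
    - [0.135, 0, -0.388, 0, 0.1]
    - [0.135, 0, -0.388, 0, 0.1]

```text
time_s: 11.48
ee_pos: [476.6, -444.3, 93.3]
ee_rot: [179.8, 0.2, 148.4]
force: [3.2, 3.7, 0.5]
gripper_width: 15.2
gripper_force: 10.0
```

```bash
python3 -c "
from h import *
p=w2box(state()['ee_pos']);print(p)
save('scene','s5',(200,60,520,300),2.4)
f=lambda q:np.round((np.array(px('scene',q))-(200,60))*2.4)
print(f(box2w((-85+222*np.cos(.655),-176,60+222*np.sin(.655)))))"
```

```text
[  14.14951144 -175.70528371   93.31122971]
[458. 287.]
```

View pics/s5.png

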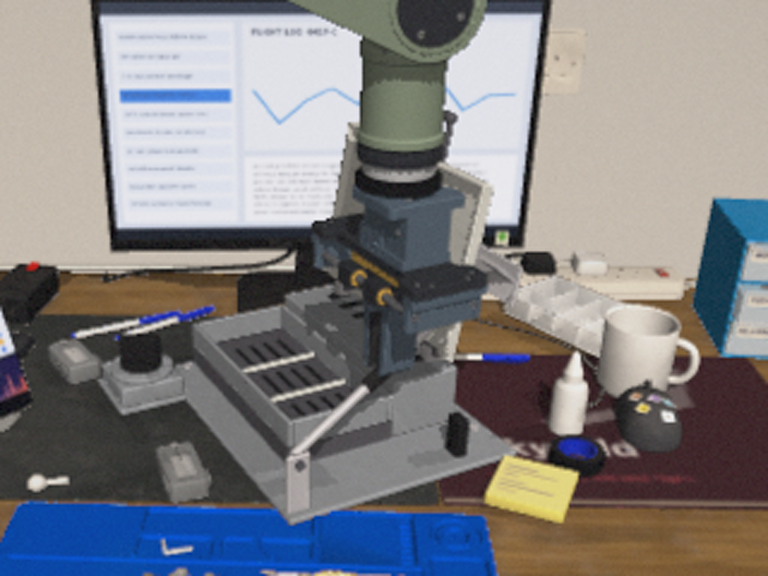

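The hood stands open at its stop and the rod is raised in the grip. A small extra push will show whether the rod is at its stop.

Call:
servo_tool:
  rows:
    - [0.005, 0, -0.01, 0, 0.1]
    - [0.01, 0, -0.02, 0, 0.1]
    - [0.015, 0, -0.03, 0, 0.1]
    - [0.015, 0, -0.03, 0, 0.1]
    - [0.015, 0, -0.03, 0, 0.1]

```text
time_s: 11.95
ee_pos: [473.3, -442.2, 98.5]
ee_rot: [179.8, 0.0, 148.4]
force: [3.7, 3.8, -1.3]
gripper_width: 15.5
gripper_force: 10.0
```

Call:
servo_tool:
  rows:
    - [0.006, 0, -0.01, 0, 0.1]
    - [0.012, 0, -0.02, 0, 0.1]
    - [0.018, 0, -0.03, 0, 0.1]
    - [0.018, 0, -0.03, 0, 0.1]
    - [0.018, 0, -0.03, 0, 0.1]

```text
time_s: 12.37
ee_pos: [470.7, -440.6, 102.4]
ee_rot: [179.8, 0.0, 148.4]
force: [7.3, 2.0, -11.3]
gripper_width: 15.2
gripper_force: 10.0
```

Call:
servo_tool:
  rows:
    - [-0.005, 0, 0.01, 0, 0.3]
    - [-0.005, 0, 0.01, 0, 0.5]
    - [-0.005, 0, 0.01, 0, 0.5]
    - [-0.005, 0, 0.01, 0, 0.5]
    - [-0.005, 0, 0.01, 0, 0.5]
    - [-0.005, 0, -0.1, 0, 0.5]
    - [-0.005, 0, -0.25, 0, 0.5]
    - [0.05, 0, -0.4, 0.07, 0.5]
    - [0.1, 0, -0.55, 0.14, 0.5]
    - [0.1, 0, -0.7, 0.21, 0.45]
    - [0.1, 0, -0.85, 0.28, 0.45]
    - [0.1, 0, -1, 0.35, 0.38]
    - [0.1, 0, -1, 0.42, 0.38]
    - [0.1, 0, -1, 0.49, 0.38]
    - [0.1, 0.1, -1, 0.56, 0.38]
    - [0.1, 0.25, -1, 0.63, 0.38]
    - [0.1, 0.4, -1, 0.7, 0.38]
    - [0.1, 0.55, -1, 0.77, 0.38]
    - [0.1, 0.7, -1, 0.84, 0.38]
    - [0.1, 0.7, -1, 0.91, 0.38]

```text
time_s: 14.03
ee_pos: [527.5, -308.2, 304.7]
ee_rot: [179.9, -0.2, 66.4]
force: [-0.0, -0.6, 0.0]
gripper_width: 34.6
gripper_force: 0.0
```

```bash
python3 -c "
from h import *
print(w2box(state()['ee_pos']))
print(rel(box2w((164,0,342)),58.28), rel(box2w((164,0,276)),58.28))"
```

```text
[-14.15077331 -33.18913854 304.68566278]
[np.float64(0.0379), np.float64(0.9053), np.float64(-0.1866), np.float64(0.0907)] [np.float64(0.0379), np.float64(0.9053), np.float64(0.1434), np.float64(0.0907)]
```

Call:
servo_tool:
  rows:
    - [0, 0, -0.1, 0.05, 0.42]
    - [0, 0, -0.19, 0.09, 0.42]
    - [0, 0.1, -0.19, 0.09, 0.42]
    - [0.02, 0.25, -0.19, 0.09, 0.42]
    - [0.04, 0.4, -0.19, 0.09, 0.42]
    - [0.04, 0.55, -0.19, 0.09, 0.42]
    - [0.04, 0.7, -0.19, 0.09, 0.42]
    - [0.04, 0.82, -0.19, 0.09, 0.42]
    - [0.04, 0.9, -0.19, 0.09, 0.42]
    - [0.04, 0.91, -0.19, 0.09, 0.42]
    - [0.04, 0.91, -0.19, 0.09, 0.42]
    - [0.04, 0.91, -0.19, 0.09, 0.42]

```text
time_s: 15.03
ee_pos: [694.6, -377.8, 342.5]
ee_rot: [-180.0, 0.0, 58.4]
force: [0.3, 0.8, 0.4]
gripper_width: 38.4
gripper_force: 0.0
```

```bash
python3 -c "
from h import *
print(w2box(state()['ee_pos']))
print(rel(box2w((165,0,342)),58.28), rel(box2w((165,0,276)),58.28))
save('wrist','w6',(160,100,480,340),2.4)"
```

```text
[164.58429216  -4.53844356 342.46924845]
[np.float64(0.0227), np.float64(0.0021), np.float64(0.0023), np.float64(0.001)] [np.float64(0.0227), np.float64(0.0021), np.float64(0.3323), np.float64(0.001)]
```

View pics/w6.png

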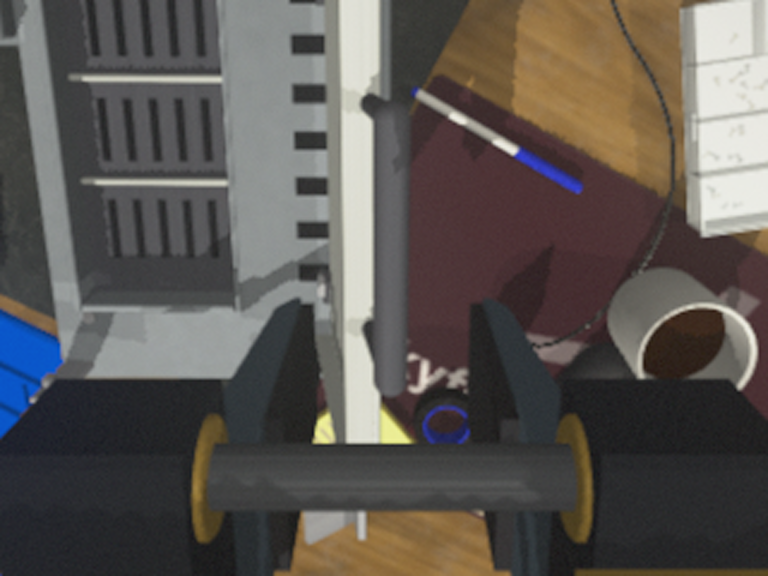

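The bar (crop column 391) is centred between the fingers (313 and 470). I'll go down, grip, and bring the hood forward.

Call:
servo_tool:
  rows:
    - [0.01, 0, 0.1, 0, 0.42]
    - [0.02, 0, 0.2, 0, 0.42]
    - [0.02, 0, 0.27, 0, 0.42]
    - [0.02, 0, 0.33, 0, 0.42]
    - [0.02, 0, 0.33, 0, 0.2]
    - [0.02, 0, 0.33, 0, 0.05]
    - [0.02, 0, 0.33, 0, 0.05]
    - [0.02, 0, 0.33, 0, 0.05]
    - [0.02, 0, 0.33, 0, 0.05]
    - [0.02, -0.03, 0.325, 0, 0.05]
    - [0.02, -0.07, 0.32, 0, 0.05]
    - [0.02, -0.11, 0.316, 0, 0.05]
    - [0.02, -0.15, 0.314, 0, 0.05]
    - [0.02, -0.19, 0.313, 0, 0.05]
    - [0.02, -0.23, 0.313, 0, 0.05]
    - [0.02, -0.27, 0.315, 0, 0.05]
    - [0.02, -0.3, 0.318, 0, 0.05]
    - [0.02, -0.33, 0.322, 0, 0.05]
    - [0.02, -0.33, 0.322, 0, 0.05]
  force: 10

```text
time_s: 16.67
ee_pos: [640.5, -339.1, 278.9]
ee_rot: [180.0, -0.0, 58.4]
force: [0.1, 0.6, 5.4]
gripper_width: 11.7
gripper_force: 10.0
```

Continue to seat it slowly.

Call:
servo_tool:
  rows:
    - [0, -0.02, 0.003, 0, 0.05]
    - [0, -0.04, 0.006, 0, 0.05]
    - [0, -0.06, 0.01, 0, 0.05]
    - [0, -0.08, 0.013, 0, 0.05]
    - [0, -0.08, 0.013, 0, 0.05]
    - [0, -0.08, 0.013, 0, 0.05]

```text
time_s: 17.17
ee_pos: [632.3, -333.9, 277.5]
ee_rot: [179.2, -0.0, 58.4]
force: [9.0, -3.1, 5.9]
gripper_width: 11.9
gripper_force: 10.0
```

```bash
python3 -c "
from h import *
print(w2box(state()['ee_pos']),state()['force'])
im=vision.grab_frame('scene')[:,:,::-1][100:250,280:440];cv2.imwrite('pics/s7.png',cv2.resize(im,(800,600) if 0 else (640,600),interpolation=cv2.INTER_CUBIC))
for h in(1.40,):
  print((np.array(px('scene',box2w((-85+222*np.cos(.63),-176,60+222*np.sin(.63)))))-(280,100))*4)"
```

```text
[ 8.85034551e+01 -1.31587863e-02  2.77475198e+02] [ 8.98692735 -3.08902835  5.86597297]
[447.3714204  323.67959113]
```

View pics/s7.png

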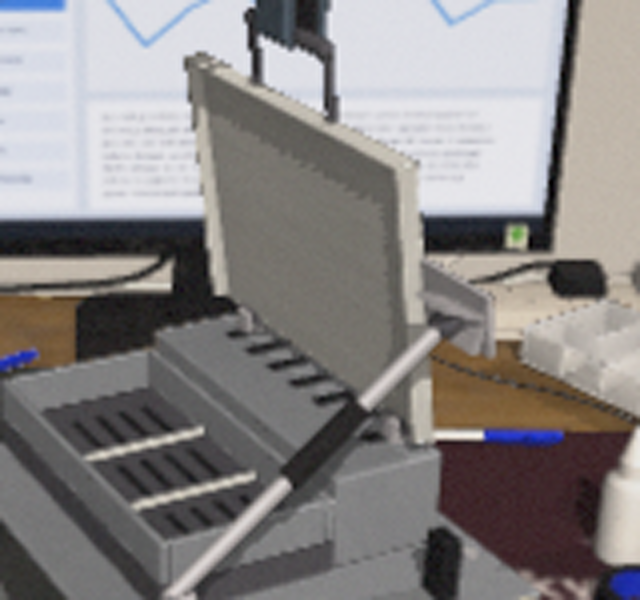

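The ball is in the socket at (440,330) and the force along the pull has risen, so the hood is resting on the rod. I'll release it and rise.

Call:
servo_tool:
  rows:
    - [0, 0, 0, 0, 0.2]
    - [0, 0, 0, 0, 0.42]
    - [0, 0, 0, 0, 0.42]
    - [0, 0, 0, 0, 0.42]
    - [0, 0, 0, 0, 0.42]
    - [0, 0, -0.1, 0, 0.42]
    - [0, 0, -0.2, 0, 0.42]
    - [0, 0, -0.3, 0, 0.42]
    - [0, -0.15, -0.3, -0.07, 0.42]
    - [0, -0.35, -0.3, -0.14, 0.42]
    - [0, -0.55, -0.3, -0.21, 0.42]
    - [0, -0.75, -0.3, -0.28, 0.42]
    - [0, -0.95, -0.3, -0.35, 0.5]
    - [0.15, -0.95, -0.2, -0.42, 0.6]
    - [0.3, -0.95, 0, -0.49, 0.6]
    - [0.45, -0.95, 0.2, -0.56, 0.6]
    - [0.49, -0.95, 0.3, -0.63, 0.6]
    - [0.49, -0.95, 0.4, -0.7, 0.6]
    - [0.49, -0.95, 0.4, -0.77, 0.6]
    - [0.49, -0.95, 0.4, -0.84, 0.6]
  force: 15

```text
time_s: 18.88
ee_pos: [515.5, -147.4, 192.9]
ee_rot: [-179.8, -0.3, 134.4]
force: [-0.1, -0.2, 1.3]
gripper_width: 54.3
gripper_force: 0.0
```

```bash
python3 -c "
from h import *
print(w2box(state()['ee_pos']))
print(rel(box2w((-135,98,150)),148.28))
save('wrist','w8',None,1.25)
i=info('wrist');np.save('w8.npy',np.array([i[0]['cx'],i[0]['cy'],i[1],*np.ravel(i[0]['T'])]))
for q in((-135,98,74),(-172,61,30),(-98,61,30),(-172,135,30),(-66,36,60),(-66,-126,60)):print(q,np.round(np.array(px('wrist',box2w(q),i))*1.25))"
```

```text
[-108.82958269   97.29408015  192.85174996]
[np.float64(0.1279), np.float64(-0.0281), np.float64(0.2143), np.float64(-0.1547)]
(-135, 98, 74) [397. 203.]
(-172, 61, 30) [351. 167.]
(-98, 61, 30) [371. 240.]
(-172, 135, 30) [427. 148.]
(-66, 36, 60) [352. 286.]
(-66, -126, 60) [194. 322.]
```

View pics/w8.png

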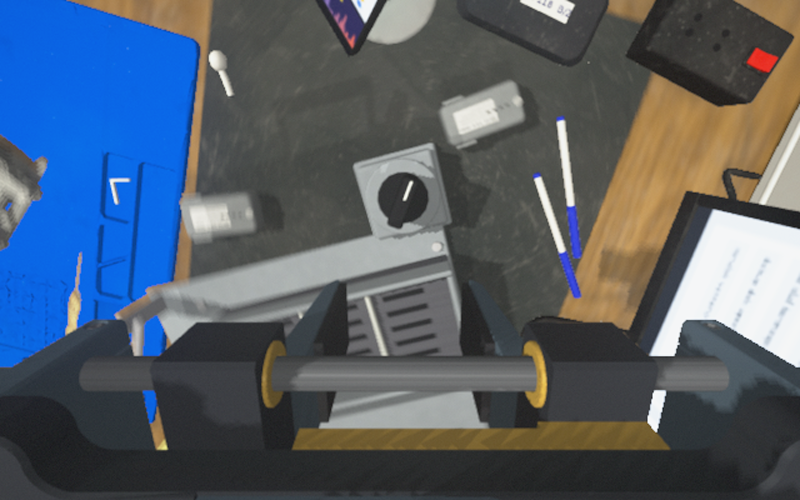

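The knob is at (404,196) with its bar turned about 35° clockwise from the box's x. The batteries are at (485,112) and (220,218). There is no third battery. I'll refit the box frame with these points and segment the batteries.

```bash
cat > bat.py <<'E'
from h import *
def bats(im,i,n,rois,zt=25):
    hsv=cv2.cvtColor(im,cv2.COLOR_BGR2HSV); out=[]
    for (x0,y0,x1,y1) in rois:
        m=((hsv[...,2]>100)&(hsv[...,1]<50)).astype(np.uint8); k=np.zeros_like(m);k[y0:y1,x0:x1]=1;m&=k
        m=cv2.morphologyEx(m,cv2.MORPH_CLOSE,np.ones((5,5)))
        c=max(cv2.findContours(m,cv2.RETR_EXTERNAL,cv2.CHAIN_APPROX_NONE)[0],key=cv2.contourArea)
        P=np.array([at(n,u,v,zt,i)[:2] for u,v in c[:,0]]).astype(np.float32)
        r=cv2.minAreaRect(P); b=cv2.boxPoints(r); e=[b[1]-b[0],b[2]-b[1]]; L=max(e,key=np.linalg.norm)
        out.append((np.round(r[0],1),np.round(r[1],1),round(float(np.degrees(np.arctan2(L[1],L[0]))),1))); print(out[-1],cv2.boundingRect(c),cv2.contourArea(c))
    return out
E
python3 - <<'E'
from bat import *
from scipy.optimize import least_squares
a=np.load('w8.npy'); i=({'cx':a[0],'cy':a[1],'T':a[3:].reshape(4,4)},a[2])
im=cv2.imread('pics/w8_raw.png')
obs=[((-135,98,72),(404/1.25,196/1.25)),((-172,61,30),(354/1.25,162/1.25)),((-172,135,30),(433/1.25,143/1.25))]
p0=np.load('box.npy')
def w(p,q):
    c,s=np.cos(p0[2]),np.sin(p0[2]); return [c*q[0]-s*q[1]+p[0],s*q[0]+c*q[1]+p[1],q[2]]
s=least_squares(lambda p:np.ravel([np.subtract(px('w',w(p,q),i),o) for q,o in obs]),p0[:2]); print(s.x-p0[:2],s.fun)
p=w2box([*s.x,0]);print('shift in box',p)
bats(im,i,'w',[(345,55,425,122),(140,145,215,200)])
E
```

```text
[-0.0679555   6.79614224] [-0.8032079   0.8848148   1.37634023 -0.35715365 -0.48704835 -0.62926576]
shift in box [-3.63075167  5.7454164   0.        ]
(array([495.9, -25. ]), array([75.8, 45.8]), 65.4) (350, 64, 70, 56) 2313.5
(array([ 380.8, -277.5]), array([76.3, 53.2]), 43.4) (144, 153, 61, 43) 1878.5
```

```bash
python3 -c "
from h import *
p=np.load('box.npy'); p[:2]=box2w((-2,4.5,0))[:2]; np.save('box.npy',p)
print(box2w((-135,98,0)),rel(box2w((-135,98,110)),111.3))"
```

```text
[ 494.32156285 -128.16951197    0.        ] [np.float64(0.1469), np.float64(-0.0088), np.float64(0.4195), np.float64(0.2581)]
```

Call:
servo_tool:
  rows:
    - [0.05, 0, 0.1, 0.06, 0.5]
    - [0.1, -0.01, 0.2, 0.13, 0.5]
    - [0.147, -0.01, 0.3, 0.2, 0.5]
    - [0.147, -0.01, 0.4, 0.258, 0.5]
    - [0.147, -0.01, 0.42, 0.258, 0.5]
    - [0.147, -0.01, 0.42, 0.258, 0.5]
    - [0.147, -0.01, 0.42, 0.258, 0.5]

```text
time_s: 19.52
ee_pos: [495.9, -129.0, 111.9]
ee_rot: [180.0, 0.0, 110.8]
force: [0.2, -0.5, 1.5]
gripper_width: 45.4
gripper_force: 0.0
```

```bash
python3 -c "
from h import *
print(state()['ee_pos'],rel(box2w((-135,98,30)),111.3))"
```

```text
[ 495.91445917 -128.97811758  111.91046549] [np.float64(0.0066), np.float64(-0.006), np.float64(0.4096), np.float64(-0.0053)]
```

Call:
servo_tool:
  rows:
    - [0.007, -0.006, 0.1, 0, 0.5]
    - [0.007, -0.006, 0.2, 0, 0.5]
    - [0.007, -0.006, 0.28, 0, 0.5]
    - [0.007, -0.006, 0.34, 0, 0.5]
    - [0.007, -0.006, 0.38, 0, 0.5]
    - [0.007, -0.006, 0.405, 0, 0.5]
    - [0.007, -0.006, 0.405, 0, 0.5]
    - [0.007, -0.006, 0.405, 0, 0.3]
    - [0.007, -0.006, 0.405, 0, 0.1]
    - [0.007, -0.006, 0.405, 0, 0.1]
    - [0.007, -0.006, 0.405, 0, 0.1]
    - [0.007, -0.006, 0.405, 0, 0.1]
    - [0.007, -0.006, 0.405, 0, 0.1]
  force: 10

```text
time_s: 20.6
ee_pos: [494.9, -127.7, 30.6]
ee_rot: [179.9, 0.1, 110.8]
force: [2.8, 1.3, 0.2]
gripper_width: 14.1
gripper_force: 10.0
```

Call:
servo_tool:
  rows:
    - [0, 0, 0, 0.06, 0.1]
    - [0, 0, 0, 0.12, 0.1]
    - [0, 0, 0, 0.18, 0.1]
    - [0, 0, 0, 0.24, 0.1]
    - [0, 0, 0, 0.3, 0.1]
    - [0, 0, 0, 0.36, 0.1]
    - [0, 0, 0, 0.42, 0.1]
    - [0, 0, 0, 0.48, 0.1]
    - [0, 0, 0, 0.54, 0.1]
    - [0, 0, 0, 0.6, 0.1]
    - [0, 0, 0, 0.66, 0.1]
    - [0, 0, 0, 0.72, 0.1]
    - [0, 0, 0, 0.78, 0.1]
    - [0, 0, 0, 0.84, 0.1]
    - [0, 0, 0, 0.9, 0.1]
    - [0, 0, 0, 0.95, 0.1]
    - [0, 0, 0, 1.0, 0.1]
    - [0, 0, 0, 1.0, 0.1]
    - [0, 0, 0, 1.0, 0.1]

```text
time_s: 22.18
ee_pos: [495.5, -128.0, 30.7]
ee_rot: [179.9, -0.2, 20.9]
force: [5.1, 0.3, -1.3]
gripper_width: 13.9
gripper_force: 10.0
```

```bash
python3 -c "
from h import *
print(state()['ee_rot'],state()['torque'])"
```

```text
[179.88255838  -0.19196252  20.86772046] [ 0.09036316 -0.92607708  0.02538802]
```

Call:
servo_tool:
  rows:
    - [0, 0, 0, 0.06, 0.1]
    - [0, 0, 0, 0.12, 0.1]
    - [0, 0, 0, 0.17, 0.1]
    - [0, 0, 0, 0.2, 0.1]
    - [0, 0, 0, 0.2, 0.1]
    - [0, 0, 0, 0.2, 0.1]

```text
time_s: 22.68
ee_pos: [495.6, -128.2, 30.7]
ee_rot: [179.9, -0.2, 2.9]
force: [5.2, 0.4, -1.6]
gripper_width: 13.9
gripper_force: 10.0
```

```bash
python3 -c "
from h import *
print(state()['ee_rot'],state()['torque'])"
```

```text
[179.93374794  -0.2270567    2.8659843 ] [ 0.03392964 -0.94422576 -0.05728519]
```

Call:
servo_tool:
  rows:
    - [0, 0, 0, 0.03, 0.1]
    - [0, 0, 0, 0.06, 0.1]
    - [0, 0, 0, 0.08, 0.1]
    - [0, 0, 0, 0.08, 0.1]
    - [0, 0, 0, 0.08, 0.1]
    - [0, 0, 0, 0.08, 0.1]

```text
time_s: 23.18
ee_pos: [495.2, -128.2, 30.7]
ee_rot: [179.9, -0.2, -4.3]
force: [4.3, -0.4, 0.3]
gripper_width: 15.1
gripper_force: 10.3
```

```bash
python3 -c "
from h import *
print(state()['ee_rot'],state()['torque'],state()['qpos'][5])"
```

```text
[179.94286091  -0.19123555  -4.25661651] [ 0.00929228 -0.97584042  0.32790442] 78.47810322630704
```

Call:
servo_tool:
  rows:
    - [0, 0, 0, -0.06, 0.3]
    - [0, 0, 0, -0.06, 0.5]
    - [0, 0, 0, -0.06, 0.5]
    - [0, 0, 0, -0.06, 0.5]
    - [0, 0, 0, -0.06, 0.5]
    - [0, 0, -0.1, -0.06, 0.5]
    - [0, 0, -0.25, -0.06, 0.6]
    - [0, 0, -0.4, -0.12, 0.75]
    - [0.02, -0.1, -0.5, -0.18, 0.75]
    - [0.02, -0.2, -0.5, -0.25, 0.75]
    - [0.02, -0.3, -0.5, -0.32, 0.75]
    - [0.02, -0.4, -0.5, -0.39, 0.75]
    - [0.02, -0.5, -0.5, -0.46, 0.75]
    - [0.02, -0.5, -0.5, -0.53, 0.75]
    - [0.02, -0.5, -0.5, -0.6, 0.75]
    - [0.02, -0.5, -0.5, -0.67, 0.75]
    - [0.02, -0.5, -0.5, -0.74, 0.75]
    - [0.02, -0.5, -0.5, -0.77, 0.75]
    - [0.02, -0.5, -0.5, -0.77, 0.75]

```text
time_s: 24.77
ee_pos: [504.9, -28.3, 130.0]
ee_rot: [-180.0, 0.0, 64.9]
force: [0.0, -0.7, 0.5]
gripper_width: 68.6
gripper_force: 0.0
```

```bash
python3 - <<'E'
from bat import *
print(state()['ee_pos'],state()['ee_rot'])
i=info('wrist'); im=vision.grab_frame('wrist')[:,:,::-1].copy(); cv2.imwrite('pics/w9.png',im)
it=info('top'); t=vision.grab_frame('top')[:,:,::-1].copy(); cv2.imwrite('pics/t9.png',t)
u,v=map(int,px('w',(496,-26,25),i)); print(u,v)
bats(im,i,'w',[(max(0,u-110),max(0,v-80),u+110,min(v+80,258))])
for q in((496,-26,25),(378,-276,25)):
    u,v=map(int,px('t',q,it)); print(u,v); bats(t,it,'t',[(u-18,v-16,u+18,v+16)])
E
```

```text
[504.87305635 -28.33802718 129.99091138] [-1.79958579e+02  2.55190624e-02  6.48824870e+01]
313 191
(array([498. , -21.5]), array([71.2, 44.1]), 65.0) (293, 153, 42, 67) 2335.5
227 222
(array([484.2, -15.4]), array([76.7, 82.3]), -40.8) (211, 207, 31, 29) 372.0
317 263
(array([ 370.2, -279.9]), array([85.6, 44.7]), 44.7) (304, 254, 31, 25) 361.5
```

```bash
python3 -c "
from h import *
print(rel((497.5,-22.5,0),65.2))"
```

```text
[np.float64(0.0105), np.float64(-0.0466), np.float64(0.6502), np.float64(-0.0048)]
```

Call:
servo_tool:
  rows:
    - [0.01, -0.047, 0.1, 0, 0.75]
    - [0.01, -0.047, 0.25, 0, 0.75]
    - [0.01, -0.047, 0.4, 0, 0.75]
    - [0.01, -0.047, 0.5, 0, 0.75]
    - [0.01, -0.047, 0.58, 0, 0.75]
    - [0.01, -0.047, 0.63, 0, 0.75]
    - [0.01, -0.047, 0.65, 0, 0.75]
    - [0.01, -0.047, 0.65, 0, 0.75]

```text
time_s: 25.53
ee_pos: [497.3, -22.5, -0.4]
ee_rot: [-179.9, 0.0, 64.8]
force: [-0.7, 0.3, 0.5]
gripper_width: 68.1
gripper_force: 0.0
```

Call:
servo_tool:
  rows:
    - [0, 0, 0.02, 0, 0.75]
    - [0, 0, 0.04, 0, 0.75]
    - [0, 0, 0.055, 0, 0.75]
    - [0, 0, 0.07, 0, 0.75]
    - [0, 0, 0.07, 0, 0.75]

```text
time_s: 25.95
ee_pos: [497.4, -22.6, -14.1]
ee_rot: [-180.0, 0.0, 64.9]
force: [-0.8, -0.3, -0.6]
gripper_width: 68.6
gripper_force: 0.0
```

Call:
servo_tool:
  rows:
    - [0, 0, 0.01, 0, 0.75]
    - [0, 0, 0.02, 0, 0.75]
    - [0, 0, 0.02, 0, 0.5]
    - [0, 0, 0.02, 0, 0.35]
    - [0, 0, 0.02, 0, 0.35]
    - [0, 0, 0.02, 0, 0.35]
    - [0, 0, 0.02, 0, 0.35]
    - [0, 0, 0.02, 0, 0.35]
    - [0, 0, 0.02, 0, 0.35]
  force: 25

```text
time_s: 26.7
ee_pos: [497.7, -22.6, -17.8]
ee_rot: [180.0, 0.0, 64.9]
force: [-0.7, 0.2, 1.0]
gripper_width: 39.3
gripper_force: 24.9
```

Call:
servo_tool:
  rows:
    - [0, 0, -0.05, 0, 0.35]
    - [0, 0, -0.15, 0, 0.35]
    - [0, 0, -0.25, 0, 0.35]
    - [0, 0, -0.35, 0, 0.35]
    - [0, 0, -0.45, 0, 0.35]
    - [0, 0, -0.55, -0.07, 0.35]
    - [0, 0, -0.65, -0.14, 0.35]
    - [0, 0, -0.75, -0.21, 0.35]
    - [0, 0, -0.8, -0.28, 0.35]
    - [0, 0, -0.8, -0.35, 0.35]
    - [0, 0, -0.8, -0.42, 0.35]
    - [0, 0, -0.8, -0.49, 0.35]
    - [0, 0, -0.8, -0.56, 0.35]
    - [0, 0, -0.8, -0.63, 0.35]
    - [0, 0, -0.8, -0.7, 0.35]
    - [0, 0, -0.8, -0.77, 0.35]
    - [0, 0, -0.8, -0.84, 0.35]
    - [0, 0, -0.8, -0.925, 0.35]
    - [0, 0, -0.8, -0.925, 0.35]

```text
time_s: 28.28
ee_pos: [497.4, -22.6, 142.7]
ee_rot: [180.0, 0.0, 148.3]
force: [0.1, 0.8, -0.8]
gripper_width: 39.1
gripper_force: 24.9
```

```bash
python3 -c "
from h import *
st=state();print(st['gripper_width'],st['ee_pos'],st['ee_rot'],w2box(st['ee_pos']))
print(rel(box2w((-6,72,142)),148.28))"
```

```text
39.10728240765849 [497.41254214 -22.56311065 142.65375352] [1.79998942e+02 1.43625914e-02 1.48251535e+02] [-187.89125621  189.45917761  142.65375352]
[np.float64(-0.9098), np.float64(-0.5868), np.float64(0.0033), np.float64(-0.0003)]
```

Call:
servo_tool:
  rows:
    - [-0.1, -0.06, 0, 0, 0.35]
    - [-0.25, -0.16, 0, 0, 0.35]
    - [-0.4, -0.26, 0, 0, 0.35]
    - [-0.55, -0.36, 0, 0, 0.35]
    - [-0.7, -0.45, 0, 0, 0.35]
    - [-0.82, -0.53, 0, 0, 0.35]
    - [-0.9, -0.58, 0, 0, 0.35]
    - [-0.91, -0.587, 0, 0, 0.35]
    - [-0.91, -0.587, 0, 0, 0.35]
    - [-0.91, -0.587, 0, 0, 0.35]

```text
time_s: 29.12
ee_pos: [589.5, -217.5, 142.1]
ee_rot: [180.0, -0.1, 148.0]
force: [-0.7, -0.0, -0.7]
gripper_width: 39.5
gripper_force: 24.9
```

```bash
python3 -c "
from h import *
st=state();print(st['gripper_width'],w2box(st['ee_pos']))
print(rel(box2w((-6,72,14)),148.28))"
```

```text
39.49411189061396 [ -7.10227871  72.0622501  142.05996847]
[np.float64(-0.0055), np.float64(-0.0003), np.float64(0.6403), np.float64(-0.0026)]
```

Call:
servo_tool:
  rows:
    - [-0.005, 0, 0.1, 0, 0.35]
    - [-0.005, 0, 0.22, 0, 0.35]
    - [-0.005, 0, 0.34, 0, 0.35]
    - [-0.005, 0, 0.45, 0, 0.35]
    - [-0.005, 0, 0.53, 0, 0.35]
    - [-0.005, 0, 0.59, 0, 0.35]
    - [-0.005, 0, 0.62, 0, 0.35]
    - [-0.005, 0, 0.64, 0, 0.35]
    - [-0.005, 0, 0.64, 0, 0.35]
    - [-0.005, 0, 0.64, 0, 0.35]

```text
time_s: 29.95
ee_pos: [591.5, -218.6, 15.0]
ee_rot: [180.0, 0.1, 148.1]
force: [-0.4, 0.6, -0.5]
gripper_width: 39.5
gripper_force: 24.9
```

Call:
servo_tool:
  rows:
    - [0, 0, 0, 0, 0.45]
    - [0, 0, 0, 0, 0.52]
    - [0, 0, 0, 0, 0.52]
    - [0, 0, 0, 0, 0.52]
    - [0, 0, 0, 0, 0.52]
    - [0, 0, -0.1, 0, 0.52]
    - [0, 0, -0.25, 0, 0.52]
    - [0, 0, -0.4, 0, 0.52]
    - [0, 0, -0.55, 0, 0.6]
    - [0, 0, -0.65, 0, 0.7]
    - [0.15, 0, -0.7, 0, 0.75]
    - [0.3, 0, -0.7, 0, 0.75]
    - [0.45, 0.1, -0.7, 0, 0.75]
    - [0.6, 0.2, -0.7, 0, 0.75]
    - [0.6, 0.3, -0.7, 0, 0.75]
    - [0.6, 0.3, -0.7, 0, 0.75]
    - [0.6, 0.3, -0.7, 0, 0.75]

```text
time_s: 31.37
ee_pos: [521.1, -104.2, 154.5]
ee_rot: [-180.0, 0.1, 148.2]
force: [0.3, -0.9, 0.1]
gripper_width: 68.8
gripper_force: 0.0
```

```bash
python3 - <<'E'
from bat import *
st=state();print(st['ee_pos'],st['ee_rot'])
i=info('wrist'); im=vision.grab_frame('wrist')[:,:,::-1].copy(); cv2.imwrite('pics/w10.png',im)
it=info('top'); t=vision.grab_frame('top')[:,:,::-1].copy(); cv2.imwrite('pics/t10.png',t)
sc=vision.grab_frame('scene')[:,:,::-1].copy()
cv2.imwrite('pics/all10.png',np.vstack([np.hstack([im[:290],im[:290]*0])[:, :640], sc[60:350]])[:600])
u,v=map(int,px('w',(375,-275,25),i)); print(u,v,np.round(px('w',box2w((-6,72,57)),i)))
E
```

```text
[ 521.14309208 -104.19493747  154.51263259] [-1.79987223e+02  6.55017622e-02  1.48230300e+02]
120 153 [270. 292.]
```

View pics/all10.png

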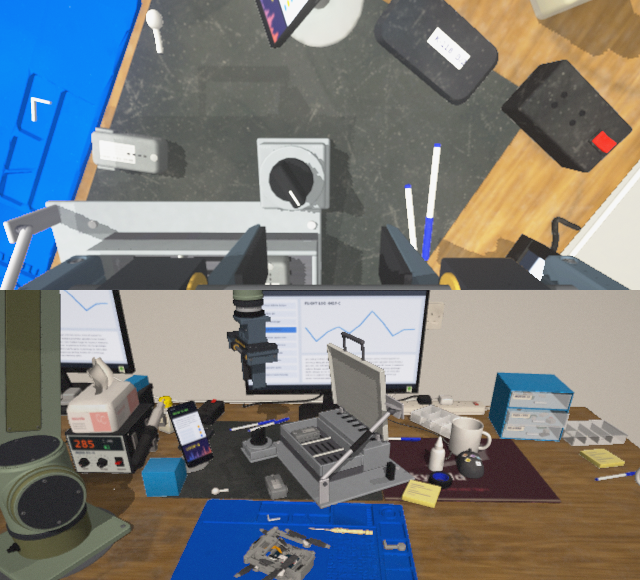

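The hood stands propped. The knob pointer has turned to (294,198). Battery B is at (130,151) in the wrist view, and its earlier place at the left of the knob is empty. Next I'll measure B.

```bash
python3 - <<'E'
from bat import *
i=info('wrist'); im=cv2.imread('pics/w10.png')
r=bats(im,i,'w',[(88,115,180,190)])
for u,v in((97,130),(165,140),(165,170),(95,165)): print(at('w',u,v,25,i).round())
print(rel((*r[0][0],150)))
E
```

```text
(array([ 379.2, -267.8]), array([102.2,  80.5]), 58.1) (88, 115, 92, 75) 4601.0
[ 343. -280.   25.]
[ 389. -225.   25.]
[ 414. -246.   25.]
[ 369. -308.   25.]
[np.float64(0.1724), np.float64(-1.0636), np.float64(0.0203), 0.0]
```

```bash
python3 -c "
from h import *
print(rel((377,-270,150)))"
```

```text
[np.float64(0.1759), np.float64(-1.0788), np.float64(0.0203), 0.0]
```

Call:
servo_tool:
  rows:
    - [0.1, -0.05, 0, 0.07, 0.75]
    - [0.17, -0.2, 0, 0.14, 0.75]
    - [0.17, -0.35, 0, 0.21, 0.75]
    - [0.17, -0.5, 0, 0.28, 0.75]
    - [0.17, -0.65, 0, 0.35, 0.75]
    - [0.17, -0.8, 0, 0.42, 0.75]
    - [0.17, -0.9, 0, 0.49, 0.75]
    - [0.17, -1.0, 0, 0.56, 0.75]
    - [0.17, -1.0, 0, 0.63, 0.75]
    - [0.17, -1.0, 0, 0.7, 0.75]
    - [0.17, -1.0, 0, 0.77, 0.75]
    - [0.17, -1.0, 0, 0.84, 0.75]
    - [0.17, -1.0, 0, 0.91, 0.75]
    - [0.17, -1.0, 0, 0.98, 0.75]
    - [0.17, -1.0, 0, 1.0, 0.75]
    - [0.17, -1.0, 0, 1.0, 0.75]
    - [0.17, -1.0, 0, 1.0, 0.75]

```text
time_s: 32.93
ee_pos: [386.0, -257.2, 154.0]
ee_rot: [-180.0, 0.0, 58.1]
force: [-1.0, -0.1, 0.2]
gripper_width: 68.3
gripper_force: 0.0
```

```bash
python3 - <<'E'
from bat import *
st=state();print(st['ee_pos'],st['ee_rot'])
i=info('wrist'); im=vision.grab_frame('wrist')[:,:,::-1].copy(); cv2.imwrite('pics/w11.png',im)
u,v=map(int,px('w',(377,-270,25),i)); print(u,v)
hsv=cv2.cvtColor(im,cv2.COLOR_BGR2HSV)
sub=hsv[v-50:v+50:10,u-60:u+60:10]; print(sub[...,2]); print(sub[...,1])
for t in (110,125,140):
    m=((hsv[...,2]>t)&(hsv[...,1]<50)).astype(np.uint8); m=cv2.morphologyEx(m,cv2.MORPH_OPEN,np.ones((3,3)));m=cv2.morphologyEx(m,cv2.MORPH_CLOSE,np.ones((5,5)))
    n,l,s,c=cv2.connectedComponentsWithStats(m); k=[j for j in range(1,n) if s[j,4]>600]; print(t,[(s[j].tolist(),c[j].round().tolist()) for j in k])
E
```

```text
[ 386.04263214 -257.15121468  154.00854702] [-1.79983652e+02  1.32819104e-02  5.81090554e+01]
321 198
[[110 107 106  97  96  96  93  97 106 108 112 112]
 [107 102 102 101  98  98  76  82  86 113 109 110]
 [116 107 103  96 102 134 136 113  95 112 108 108]
 [121 113 108  99 101 205 200 201 160 108 103 103]
 [114 119 121 106 105 203 205 200  92 113 110 108]
 [230 117 116 107 106 209 244 231  85 104 107 107]
 [247 183 233 110 169 230 247 199  95 120 108 120]
 [247 247 246 168 221 247 247 221 113 114 108 162]
 [ 95 247 247 247 245 200 220 211 126 119 106 183]
 [ 95 247 247 247 247 247 245 209 203 114 112 209]]
[[ 16   5  10   8  11   8   8  11  12  17  11   9]
 [ 10  10  10   5   5  16  10   9   9  16  12  16]
 [  7  10  15  13   8   6   9   7  11   9  12  17]
 [ 11  20   9  18  10   7   8   9   6   9   7   7]
 [ 29  17   8  22  15   4   7   6   8  14  12  14]
 [108  28  26  26  22   6   3   6  15   2  14  10]
 [245  63 113  35   3   3   1   5  13   2   5   6]
 [245 245 245  32   1   0   0   2  11  11  12   8]
 [110 245 245 245 240  51   9   4  10  11  14  10]
 [123 245 245 245 245 245 229  99 106  22  14  12]]
110 [([77, 0, 77, 21, 908], [111.0, 7.0]), ([195, 0, 93, 50, 1795], [234.0, 15.0]), ([164, 0, 476, 294, 73734], [465.0, 127.0]), ([142, 97, 43, 45, 897], [159.0, 123.0]), ([0, 141, 56, 109, 3172], [18.0, 197.0]), ([194, 289, 244, 71, 6065], [302.0, 308.0])]
125 [([77, 0, 76, 21, 884], [110.0, 7.0]), ([307, 0, 333, 294, 59894], [504.0, 123.0]), ([0, 142, 52, 108, 3017], [17.0, 197.0]), ([300, 167, 42, 63, 2103], [322.0, 199.0]), ([250, 293, 184, 17, 2207], [335.0, 301.0]), ([234, 319, 57, 41, 1001], [260.0, 339.0])]
140 [([77, 0, 75, 21, 864], [110.0, 7.0]), ([307, 0, 333, 284, 48143], [498.0, 123.0]), ([0, 144, 49, 106, 2947], [17.0, 198.0]), ([300, 168, 42, 62, 2044], [321.0, 199.0]), ([234, 321, 51, 39, 852], [259.0, 339.0])]
```

```bash
sed -i 's/>100)/>130)/' bat.py; python3 - <<'E'
from bat import *
i=info('wrist'); im=cv2.imread('pics/w11.png')
r=bats(im,i,'w',[(290,155,352,240)])[0]
print(rel((*r[0],0),r[2]),rel((*r[0],0),r[2]+180))
E
```

```text
(array([ 376.5, -274.2]), array([78.3, 49.5]), 42.0) (295, 167, 47, 68) 2045.0
[np.float64(-0.0984), np.float64(0.0046), np.float64(0.7702), np.float64(0.1791)] [np.float64(-0.0984), np.float64(0.0046), np.float64(0.7702), np.float64(-1.8209)]
```

Call:
servo_tool:
  rows:
    - [-0.05, 0, 0.05, 0.07, 0.75]
    - [-0.095, 0.004, 0.15, 0.14, 0.75]
    - [-0.095, 0.004, 0.3, 0.145, 0.75]
    - [-0.095, 0.004, 0.45, 0.145, 0.75]
    - [-0.095, 0.004, 0.58, 0.145, 0.75]
    - [-0.095, 0.004, 0.68, 0.145, 0.75]
    - [-0.095, 0.004, 0.74, 0.145, 0.75]
    - [-0.095, 0.004, 0.77, 0.145, 0.75]
    - [-0.095, 0.004, 0.77, 0.145, 0.75]

```text
time_s: 33.73
ee_pos: [376.2, -272.7, -1.0]
ee_rot: [-179.9, 0.0, 45.1]
force: [0.2, -0.9, 0.4]
gripper_width: 68.7
gripper_force: 0.0
```

Call:
servo_tool:
  rows:
    - [0, 0, 0.03, 0, 0.75]
    - [0, 0, 0.06, 0, 0.75]
    - [0, 0, 0.09, 0, 0.75]
    - [0, 0, 0.09, 0, 0.75]
    - [0, 0, 0.09, 0, 0.5]
    - [0, 0, 0.09, 0, 0.35]
    - [0, 0, 0.09, 0, 0.35]
    - [0, 0, 0.09, 0, 0.35]
    - [0, 0, 0.09, 0, 0.35]
    - [0, 0, 0.09, 0, 0.35]
    - [0, 0, 0.09, 0, 0.35]

```text
time_s: 34.65
ee_pos: [377.0, -273.0, -17.6]
ee_rot: [180.0, -0.0, 45.1]
force: [-1.1, 1.2, 3.6]
gripper_width: 39.8
gripper_force: 24.6
```

Call:
servo_tool:
  rows:
    - [0, 0, -0.05, 0, 0.35]
    - [0, 0, -0.15, 0, 0.35]
    - [0, 0, -0.25, 0, 0.35]
    - [0, 0, -0.35, 0, 0.35]
    - [0, 0, -0.45, -0.07, 0.35]
    - [0, 0, -0.55, -0.14, 0.35]
    - [0, 0, -0.65, -0.21, 0.35]
    - [0, 0, -0.75, -0.28, 0.35]
    - [0, 0, -0.8, -0.35, 0.35]
    - [0, 0, -0.8, -0.42, 0.35]
    - [0, 0, -0.8, -0.49, 0.35]
    - [0, 0, -0.8, -0.56, 0.35]
    - [0, 0, -0.8, -0.63, 0.35]
    - [0, 0, -0.8, -0.7, 0.35]
    - [0, 0, -0.8, -0.77, 0.35]
    - [0, 0, -0.8, -0.84, 0.35]
    - [0, 0, -0.8, -0.92, 0.35]
    - [0, 0, -0.8, -1.0, 0.35]
    - [0, 0, -0.8, -1.0, 0.35]
    - [0, 0, -0.8, -1.0, 0.35]

```text
time_s: 36.32
ee_pos: [376.8, -272.9, 141.9]
ee_rot: [-180.0, -0.0, 134.9]
force: [0.3, 0.3, -2.3]
gripper_width: 39.5
gripper_force: 24.6
```

```bash
python3 -c "
from h import *
st=state();print(st['gripper_width'])
print(rel(box2w((-6,0,142)),148.28))"
```

```text
39.54035819980796
[np.float64(-0.643), np.float64(0.5996), np.float64(-0.0003), np.float64(-0.1488)]
```

Call:
servo_tool:
  rows:
    - [-0.1, 0.09, 0, -0.07, 0.35]
    - [-0.22, 0.2, 0, -0.149, 0.35]
    - [-0.34, 0.31, 0, -0.149, 0.35]
    - [-0.46, 0.42, 0, -0.149, 0.35]
    - [-0.56, 0.52, 0, -0.149, 0.35]
    - [-0.62, 0.58, 0, -0.149, 0.35]
    - [-0.643, 0.6, 0, -0.149, 0.35]
    - [-0.643, 0.6, 0, -0.149, 0.35]
    - [-0.643, 0.6, 0, -0.149, 0.35]

```text
time_s: 37.07
ee_pos: [551.7, -278.7, 141.7]
ee_rot: [-180.0, -0.1, 148.4]
force: [0.2, 0.1, -0.2]
gripper_width: 39.7
gripper_force: 24.6
```

```bash
python3 -c "
from h import *
st=state();print(st['gripper_width'],w2box(st['ee_pos']))
print(rel(box2w((-6,0,14)),148.28))
from bat import *
i=info('wrist'); im=vision.grab_frame('wrist')[:,:,::-1].copy(); cv2.imwrite('pics/w12.png',im)"
```

```text
39.671843779188315 [-7.06121905e+00  1.07149418e-01  1.41690913e+02]
[np.float64(-0.0053), np.float64(-0.0005), np.float64(0.6385), np.float64(0.0015)]
```

Call:
servo_tool:
  rows:
    - [-0.005, 0, 0.1, 0, 0.35]
    - [-0.005, 0, 0.22, 0, 0.35]
    - [-0.005, 0, 0.34, 0, 0.35]
    - [-0.005, 0, 0.45, 0, 0.35]
    - [-0.005, 0, 0.53, 0, 0.35]
    - [-0.005, 0, 0.59, 0, 0.35]
    - [-0.005, 0, 0.62, 0, 0.35]
    - [-0.005, 0, 0.64, 0, 0.35]
    - [-0.005, 0, 0.64, 0, 0.35]
    - [-0.005, 0, 0.64, 0, 0.35]

```text
time_s: 37.95
ee_pos: [553.7, -279.8, 15.0]
ee_rot: [-180.0, 0.1, 148.5]
force: [0.4, -0.5, -0.4]
gripper_width: 39.7
gripper_force: 24.6
```

Call:
servo_tool:
  rows:
    - [0, 0, 0, 0, 0.45]
    - [0, 0, 0, 0, 0.52]
    - [0, 0, 0, 0, 0.52]
    - [0, 0, 0, 0, 0.52]
    - [0, 0, 0, 0, 0.52]
    - [0, 0, -0.1, 0, 0.52]
    - [0, 0, -0.25, 0, 0.52]
    - [0, 0, -0.4, 0, 0.52]
    - [0, 0, -0.55, 0, 0.6]
    - [0, 0, -0.65, 0, 0.6]
    - [0, 0, -0.75, 0, 0.6]
    - [0.15, 0, -0.75, 0, 0.6]
    - [0.3, 0, -0.75, 0, 0.6]
    - [0.45, 0, -0.75, 0, 0.6]
    - [0.65, 0, -0.75, 0, 0.6]
    - [0.85, 0, -0.75, 0, 0.6]
    - [1, 0, -0.75, 0, 0.6]
    - [1, 0, -0.75, 0, 0.6]
    - [1, 0, -0.75, 0, 0.6]

```text
time_s: 39.53
ee_pos: [382.5, -174.4, 164.8]
ee_rot: [180.0, 0.1, 148.5]
force: [1.0, -0.3, 0.2]
gripper_width: 54.5
gripper_force: 0.0
```

```bash
python3 - <<'E'
from bat import *
print(state()['ee_pos'],w2box(state()['ee_pos']))
it=info('top'); t=vision.grab_frame('top')[:,:,::-1].copy(); cv2.imwrite('pics/t13.png',t)
sc=vision.grab_frame('scene')[:,:,::-1].copy(); cv2.imwrite('pics/s13.png',sc)
# changes against the previous pictures
for n,a,b in(('t','pics/top0_raw.png',t),):
    d=cv2.absdiff(cv2.imread(a),b).max(2); m=cv2.morphologyEx((d>60).astype(np.uint8),cv2.MORPH_CLOSE,np.ones((5,5)))
    N,l,s,c=cv2.connectedComponentsWithStats(m)
    for j in range(1,N):
        if s[j,4]>40: print(s[j],at('t',*c[j],20,it).round()[:2],w2box(at('t',*c[j],55,it)).round())
print([np.round(px('t',box2w((-6,y,55)),it)) for y in(72,0,-72)])
E
```

```text
[ 382.47680428 -174.37945381  164.77387121] [-2.05846799e+02 -1.08816494e-01  1.64773871e+02]
[ 265  122  127  122 5682] [ 592. -306.] [38. -4. 55.]
[393 193  20  15 112] [ 551. -518.] [ 113. -200.   55.]
[364 210  28  36 332] [ 472. -451.] [  13. -185.   55.]
[215 213  27  20 314] [496. -25.] [-185.  179.   55.]
[137 228   8  12  64] [468. 222.] [-334.  369.   55.]
[ 64 246  26  22 277] [406. 407.] [-480.  490.   55.]
[305 254  25  24 327] [ 373. -273.] [-159.  -88.   55.]
[ 133  257  152  143 5241] [207.  18.] [-445.   68.   55.]
[284 286  24  24 246] [ 282. -210.] [-267.  -82.   55.]
[252 316   8  24  73] [ 206. -104.] [-384.  -34.   55.]
[ 406  350  108   50 3676] [  62. -654.] [-222. -562.   55.]
[227 353  21  25 115] [107. -56.] [-490.  -45.   55.]
[165 394  18   6  67] [ 20. 124.] [-653.   59.   55.]
[array([295., 186.]), array([318., 200.]), array([341., 214.])]
```

```bash
python3 - <<'E'
from bat import *
it=info('top'); t=cv2.imread('pics/t13.png')
# rectify the compartment at z=55 into box coordinates, 1 px/mm
xs,ys=np.meshgrid(np.arange(-55,56,1.),np.arange(120,-121,-1.))
uv=np.array([px('t',box2w((x,y,55)),it) for x,y in zip(xs.ravel(),ys.ravel())],np.float32).reshape(*xs.shape,2)
g=cv2.cvtColor(cv2.remap(t,uv[...,0],uv[...,1],cv2.INTER_LINEAR),cv2.COLOR_BGR2GRAY)
print('rows y=115..-115, cols x=-50..50'); 
for r in range(5,241,10): print(120-r,g[r,5:111:10])
# pad and rod/hood checks
hsv=cv2.cvtColor(t,cv2.COLOR_BGR2HSV); h0=cv2.cvtColor(cv2.imread('pics/top0_raw.png'),cv2.COLOR_BGR2HSV)
for h in(h0,hsv):
    m=((h[...,0]>22)&(h[...,0]<36)&(h[...,1]>60)&(h[...,2]>150)).astype(np.uint8); k=m*0;k[180:235,400:450]=1
    mm=cv2.moments(m&k,True); print(mm['m00'],mm['m10']/mm['m00'],mm['m01']/mm['m00'])
E
```

```text
rows y=115..-115, cols x=-50..50
115 [ 78  99 105 104 103 104 104 102 104 104 104]
105 [63 86 80 73 76 77 73 65 61 88 87]
95 [64 82 60 60 62 60 65 66 59 86 90]
85 [ 62 100 117 116 116 115 116 116  78  81  91]
75 [ 64 120 127 130 177 188 185 165  91  78  89]
65 [ 63 124 130 137 189 193 196 176  89  84  90]
55 [ 64 118 135 136 133 136 137 134  88  83  89]
45 [ 66  84  92  85  91  83 100  98  81  88  91]
35 [100 143 138 132 131 136 126 100 109 134 124]
25 [67 90 71 65 66 66 71 65 61 91 95]
15 [ 65  84 101 102 106 106 113 113  79  78  90]
5 [ 64 114 128 128 176 184 184 171  99  78  90]
-5 [ 63 123 132 129 191 194 196 183 103  84  88]
-15 [ 63 105 137 133 138 137 136 134 102  84  89]
-25 [ 64  79  95  83  92  81  98 101  82  89  88]
-35 [ 92 124 120 120 123 119 117 114 116 114 112]
-45 [ 66  94  97  99 101 101 100 100 100  97  96]
-55 [63 65 87 61 91 66 85 80 75 88 90]
-65 [62 65 90 56 88 62 86 75 70 87 91]
-75 [63 65 87 58 88 60 83 78 72 86 72]
-85 [60 59 87 54 90 62 86 78 66 60 67]
-95 [61 60 65 54 66 57 63 60 57 59 62]
-105 [61 60 61 61 62 61 61 62 60 62 62]
-115 [62 60 64 65 62 61 61 62 61 61 63]
784.0 425.7704081632653 206.66964285714286
772.0 425.99481865284974 206.78497409326425
```

Both batteries lie in the left and middle bays, and the pad has not moved. I'll check the knob's angle from above.

Call:
servo_tool:
  rows:
    - [-0.1, 0.15, 0, 0, 0.6]
    - [-0.2, 0.3, 0, 0, 0.6]
    - [-0.3, 0.45, 0, 0, 0.6]
    - [-0.42, 0.6, 0, 0, 0.6]
    - [-0.42, 0.6, 0, 0, 0.6]
    - [-0.42, 0.6, 0, 0, 0.6]
    - [-0.42, 0.6, 0, 0, 0.6]

```text
time_s: 40.22
ee_pos: [517.7, -116.8, 163.3]
ee_rot: [-179.9, -0.1, 148.5]
force: [-0.1, 0.2, -0.1]
gripper_width: 54.5
gripper_force: 0.0
```

```bash
python3 - <<'E'
from bat import *
i=info('wrist'); im=vision.grab_frame('wrist')[:,:,::-1].copy(); cv2.imwrite('pics/w14.png',im)
u,v=map(int,px('w',box2w((-135,98,74)),i)); print(u,v)
s=im[v-25:v+26,u-25:u+26]; g=cv2.cvtColor(s,cv2.COLOR_BGR2GRAY)
m=((g>140)).astype(np.uint8); N,l,st,c=cv2.connectedComponentsWithStats(m)
for j in range(1,N):
    if 8<st[j,4]<120 and max(abs(c[j]-25))<16:
        pts=np.argwhere(l==j)[:,::-1]+[u-25,v-25]
        P=np.array([at('w',a,b,74,i)[:2] for a,b in pts]); d=P-P.mean(0); V=np.linalg.svd(d)[2][0]
        print(st[j],c[j],w2box([*P.mean(0),74]).round(1),'line angle world',np.degrees(np.arctan2(V[1],V[0])),'knob rad cw mod pi',(np.load('box.npy')[2]-np.arctan2(V[1],V[0]))%np.pi)
print(g[::3,::3])
E
```

```text
301 180
[[221 226 226 225 225 216 137  68  75  72  73  69 125 221 227 224 223]
 [231 225 225 225 213  68  60  56  61  64  69  72  71  67 187 197 226]
 [224 225 225 204  65  69  69  56  55  60  61  60  67  70  65 144 218]
 [227 225 225  88  72  72  76  63  53  57  60  59  59  69  70  62 158]
 [227 225 205  71  76  73  76  73  59  55  59  62  62  60  61  64 133]
 [225 224 139  70  75  75  74  74  68  57  57  62  60  59  60  60  78]
 [226 225 119  71  70  76  75  76  74  61  55  56  59  61  61  58  66]
 [225 224  99  71  70  74  76  76  76  72  57  56  62  60  59  59  59]
 [224 224 163  72  71  69  76  77  75  74  66  54  56  60  61  57  83]
 [225 225 216  71  73  73  72  76  75  76  72  58  54  58  61  60 133]
 [225 224 224  92  72  73  71  74  76 240  74  67  54  54  62  61 155]
 [224 223 224 225  71  72  72  71  75 153 245  74  63  53  58 145 155]
 [222 222 223 225 208  79  74  73  71  75 247 126  72  57 112 155 156]
 [221 212 222 224 224 224 161  76  73  71  75 247  74  65 124 157 155]
 [221 221 221 221 224 225 223 223 223 175  73 184 211  67 180 157 150]
 [221 222 220 220 219 224 223 223 223 223  89  68 125 217 212 164 176]
 [203 202 202 202 180 167 186 206 217 221 219 211 200 148 141 142 159]]
```

```bash
python3 - <<'E'
from bat import *
i=info('wrist'); im=cv2.imread('pics/w14.png'); g=cv2.cvtColor(im,cv2.COLOR_BGR2GRAY).astype(float)
u0,v0=301-25,180-25
pts=[]
for v in range(v0+28,v0+44):
    r=g[v,u0+24:u0+42]; w=np.clip(r-90,0,None); 
    print(v-v0,[int(x) for x in r[:]])
E
```

```text
28 [77, 78, 76, 75, 74, 74, 76, 71, 68, 62, 61, 56, 57, 54, 56, 57, 56, 61]
29 [76, 78, 87, 145, 129, 77, 75, 73, 70, 68, 61, 56, 57, 55, 56, 56, 59, 61]
30 [76, 77, 139, 240, 234, 130, 74, 74, 72, 67, 66, 58, 54, 54, 57, 54, 57, 58]
31 [79, 77, 148, 247, 247, 231, 120, 74, 74, 71, 68, 61, 57, 56, 57, 55, 54, 57]
32 [77, 75, 88, 242, 247, 247, 214, 76, 74, 73, 70, 65, 62, 57, 56, 53, 52, 57]
33 [75, 77, 77, 153, 246, 247, 245, 124, 76, 74, 71, 68, 63, 59, 55, 53, 56, 53]
34 [75, 78, 74, 76, 212, 247, 247, 226, 100, 73, 73, 67, 68, 62, 56, 55, 55, 54]
35 [75, 76, 78, 75, 128, 244, 247, 247, 163, 73, 74, 73, 70, 66, 61, 57, 55, 56]
36 [71, 74, 75, 75, 76, 155, 247, 247, 237, 126, 73, 72, 72, 68, 63, 57, 54, 54]
37 [73, 73, 75, 78, 77, 75, 238, 247, 247, 221, 75, 72, 72, 68, 66, 61, 57, 53]
38 [70, 69, 77, 75, 77, 79, 154, 244, 247, 246, 130, 73, 73, 72, 67, 62, 60, 57]
39 [73, 69, 70, 71, 73, 73, 75, 153, 247, 247, 231, 121, 74, 71, 69, 65, 61, 62]
40 [105, 79, 72, 70, 72, 74, 70, 74, 236, 247, 247, 210, 71, 71, 70, 66, 63, 63]
41 [183, 171, 165, 124, 73, 69, 71, 71, 139, 241, 247, 241, 115, 70, 70, 65, 63, 77]
42 [223, 223, 223, 175, 91, 69, 73, 72, 72, 184, 246, 247, 211, 91, 67, 67, 73, 138]
43 [224, 223, 224, 206, 148, 90, 70, 71, 71, 101, 233, 247, 237, 113, 66, 87, 145, 199]
```

The pointer lies about 30° from the box's x, which puts the knob at about 2.6 rad, its stop. I'm handing the job in.

```bash
python3 -c "
from workcell import job_done
print(job_done())"
```

```text
the job is handed in; nothing more can be done
None
```

I handed the job in at about 40 s. The hood rests on the seated prop rod, both batteries on the desk (I found no third) lie flat in the left and middle bays, the knob is at its clockwise stop and the note pad hasn't moved; the hand-in returned no verdict.

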